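# Fetch the rear sample boat and seat it in the analyser

### The job

The rear sample boat on the crowded hook is next for the analyser: move the two boats in front of it over to the spare hook and leave them hanging there. Then stand the rear boat upright on the open end of the analyser's loading bed, let go of it, and push it gently along the bed, under the reading head, until it drops into its seat; stop pushing as soon as it meets the end stop. Leave the other things on the bench alone.

Things in the scene. Friction and masses are not known exactly. Their poses are not given: they have to be found in the camera images.
- boat_front_mid (a point): Outermost steel boat, nearest the tip; point on the centre line, 70 above its underside (half-way up). x thin, y long, z up. Tray 32 (x) x 90 (y) x 40 high. A stirrup at x = 0, straps at y = +-29, closed by a roof-shaped bridge (underside peak 94 above the underside): a closed loop, the prong runs through it along x. On top a grip tab 20 (x) x 12 (y), 98 to 140 up: pinch it across y at about 121. 0.1 to 0.25 kg.
- boat_middle_mid (a point): Middle boat, the same in every way as boat_front, 47 further in (towards the post); point on the centre line, 70 above its underside (half-way up). 
- boat_rear_mid (a point): Rear boat, the one to load, the same as boat_front; it hangs innermost, 45 from the post; point on the centre line, 70 above its underside (half-way up). 
- stand_full: Crowded hook stand, fixed. Origin at the foot of its post (16 across, 160 high). Prong: 10 mm round bar from the post along the stand's own -x, axis 140 above the bench, straight for 185, then 10 further to an upturned tip, top 156. Boats hang by the bridge's peak, axes along the stand's, underside 51 above the bench; raise a boat 15 to 35 to slide it out over the tip.
- stand_spare: Spare hook stand, fixed, the same as stand_full but empty: origin at the post's foot, prong along its own -x. Hang the boats 45 or more apart, centres between 40 and 150 from the post.
- analyser: Analyser, fixed: grey cabinet with a low loading bed before it. Origin on the bench under the middle of the bed's open end zone; the bed runs along its own +y to the cabinet front at y = 205. Bed floor 20 above the bench, between side guides 40 apart, tops 32 above the bench. The boat stands with its long side along y, its centre near y = 0 at first.
- bed_start (a point): Middle of the bed's open end zone, on its floor; axes as the analyser. Along +y is the seat: a pocket 6.5 lower, 96 long, ended by a sprung rubber stop 45 high. Its near edge lies anywhere from y = 55 to 95; this is not given and must be felt: the boat slides with 0.5 to 2 N, drops in, and within 6 more meets the stop, which gives 4 at 9 N, then is rigid. Over 30 N is too hard.
- head_edge (a point): Middle of the lower front edge of the reading head, which overhangs the seat: 155 along +y from bed_start, 160 wide, from 175 to 245 above the bench. It keeps a gripper from carrying the boat in from above, so push low on the tray's end, leaning the gripper back to clear the stirrup, above the guides (36 to 50 above the bench); the boat itself passes beneath.
- dish: shallow white ceramic bowl, 90 across, 40 high; origin under its middle; leave it alone.
- jar: closed white plastic jar, 60 across, 85 high; origin under its middle; leave it alone.
- weight: brass knob weight, 44 across, 70 high; origin under its middle; leave it alone.
Mind the look-alikes: they are no part of the job. Leave any blue or red look-alike of the part that bears boat_rear_mid alone.

How it is judged:
By the outcome, as a careful person would: the job done as asked, in the order asked, and still so for the second after the job is handed in, with the robot touching nothing.
It also fails if it takes over 72 s, if anything falls off the work surface, if the arm or the gripper's body presses on something with over 40 N, if the wrist force passes 120 N, or if a joint passes its speed limit or range.

### The arm

A 6-joint arm with a two-finger parallel gripper is mounted at the origin on the work surface. World frame = base frame: x ahead of the robot, y to its left, z up, the work surface at z = 0. Lengths are in m, angles in rad, forces in N, time in s.
With the tool pointing down it reaches from about 0.4 to 0.825 m from the base axis. Payload 7 kg.
Tool frame: the origin (TCP) lies at the very end of the fingers, on their centre line; the grasp point (between the pads) lies 19 mm behind it; z points along the fingers, y is the direction in which the jaws open and shut (so a half turn about z gives the same grasp; the last joint's range is limited). The gripper opens to 88 mm and grips with 3 to 60 N. Pads are 19 mm wide; open, the fingers measure 130 mm over their backs; the gripper's body (78 mm by 193 mm) begins 47 mm behind the grasp point.
Start: joints at [-0.848, 0.359, 0.012, 0, -1.224, -0.288], TCP at [0.284, -0.612, 0.227] pointing down, gripper open.
Joint ranges: [-3.07, 3.07], [-1.43, 2.12], [-1.02, 1.25], [-3.03, 1.67], [-3.05, -0], [-3.03, 3.03]. Speed limits (rad/s): [2.39, 2.39, 3.01, 3.14, 3.14, 3.14].

### API

Orientations are given as [roll, pitch, yaw] about the fixed x, y, z axes, in that order (R = Rz(yaw) Ry(pitch) Rx(roll)).
In Python, from station import arm gives the robot as it stands.
- The arm moves only by the shell command python3 -m inch 'ROWS' [FORCE]. ROWS is text: rows parted by semicolons, each of 7 numbers parted by spaces: the closure, from 0 (fully open) to 1 (shut), then the shift along the tool's x, y, z each as a share of 300 mm, from -1 to 1, then the turn, a rotation vector about the tool's x, y, z each as a share of 60 degrees, from -1 to 1. In form: grip tx ty tz rx ry rz; .... A call has 1 to 12 rows; each row is the pose to reach, as a shift and turn from the pose commanded when the call began, along the tool's axes at that moment; what a row does not reach only later rows make up. A row lasts 1/10 s, in which the tool goes at most 50 mm and 8.59 degrees, less where a joint would pass 70% of its speed; a pose out of reach is approached as far as the arm can. A call with a number of a shift or a turn outside -1 to 1 is refused whole. A call with a gripper value outside its range is refused whole. The fingers move at their own pace and stop on an object; FORCE is the grip in N (left out, the last holds). Time passes only in rows, so rows that repeat a pose let the fingers close. It gives the time, the measured TCP pose, the force and the opening at its end, in the units of the state.
- arm.get_state(): the state, without advancing time (a new reading comes with each control period).
- arm.grab_frame(name): name is "side" or "top" or "wrist"; returns a dict with "img" (480x640x3 uint8, red, green, blue), "range_z" (480x640 float32, m along the optical axis (not along the pixel's ray), 0 where there is no reading), "fx", "fy", "cx", "cy" (pixels), "extrinsics" (4x4, takes a point from world to camera coordinates); the wrist camera has in their place "tool_from_camera" (4x4, takes a point from camera to tool coordinates, whose origin is the TCP and whose axes are the flange's). Camera axes: x right, y up, looking along -z (the intrinsics and any distortion apply to the point x, -y, -z); pixel columns grow to the right and rows downward; lengths in m; the calibration is good to about 2 mm. A picture is of the moment at which its call begins: read the wrist's pose just before it.
- arm.job_done(): hands the job in, once; it reports no verdict.
The state is a dict: "t": time; "q": joint angles; "qd": joint speeds; "joint_efforts": joint torques, N m; "eef_pos": TCP position; "ee_rot": TCP orientation; "force": force on the tool from outside, world axes, zero at the start; "moment": the same for the moment, N m; "width": finger opening in m.
Only numpy, scipy, OpenCV 4.12 (cv2) and the standard library are available. Lean on these libraries where they do the work, as an engineer would, in place of code of your own. Each camera call takes 0.05 s, during which the arm holds its last target.

## Working session

There is one attempt and no reset: what is moved stays moved. The work goes in short steps, Python scripts to look and compute and a shell command to move; the robot and the scene stay as the last step left them, time stands still between calls to the robot, and variables do not carry over. Pictures are saved under pics/ and viewed, and the job is handed in when it is done.

```bash
ls; mkdir -p pics; cat > h.py <<'E'
import numpy as np, cv2
from station import arm
from scipy.spatial.transform import Rotation as R
def grab(n):
    s=arm.get_state(); f=arm.grab_frame(n); f['s']=s
    return f
def toworld(f):
    z=f['range_z'].astype(float); v,u=np.indices(z.shape)
    P=np.stack([(u-f['cx'])/f['fx']*z,-(v-f['cy'])/f['fy']*z,-z,np.ones_like(z)],-1)
    if 'extrinsics' in f: T=np.linalg.inv(f['extrinsics'])
    else:
        T=np.eye(4); T[:3,:3]=R.from_euler('xyz',f['s']['ee_rot']).as_matrix(); T[:3,3]=f['s']['eef_pos']; T=T@f['tool_from_camera']
    W=(P@T.T)[...,:3]; W[z<=0]=np.nan
    return W
def save(f,n): cv2.imwrite('pics/'+n,f['img'][...,::-1])
E
python3 - <<'E'
from h import *
s=arm.get_state();print(s)
for n in('side','top'):
    f=grab(n);save(f,n+'0.png');np.savez('pics/'+n+'0.npz',W=toworld(f),img=f['img'],E=f.get('extrinsics'))
    print({k:f[k] for k in f if k not in('img','range_z','s')})
E
```

```text
pics
{'t': 0.0, 'q': array([-8.47901523e-01,  3.59396669e-01,  1.10564609e-02, -3.59922492e-04,
       -1.22410286e+00, -2.88134500e-01]), 'qd': array([-1.59969897e-03,  4.89726939e-05,  2.25169531e-03,  7.78196409e-04,
       -9.91271873e-04,  4.62048097e-04]), 'joint_efforts': array([ 2.81075936e-04, -5.82715631e+01,  2.93050700e+01,  6.99755743e+00,
        6.74096664e-03, -1.71473589e-04]), 'eef_pos': array([ 0.28409526, -0.61175761,  0.22561356]), 'ee_rot': array([ 3.13991764e+00, -1.43591566e-04, -2.70695481e+00]), 'force': array([-0.11140139,  0.40396146,  0.08596368]), 'moment': array([-0.02790555,  0.03275439,  0.00041452]), 'width': 0.08781786627743356}
{'fx': 587.7196256499238, 'fy': 587.7196256499238, 'cx': 314.86280574368203, 'cy': 240.53110156943768, 'extrinsics': array([[-0.86104017, -0.50850694, -0.00552349,  0.50640902],
       [ 0.30650799, -0.52760688,  0.792265  , -0.30948686],
       [-0.40578648,  0.680479  ,  0.61015216, -1.04111463],
       [ 0.        ,  0.        ,  0.        ,  1.        ]])}
{'fx': 486.7050939532073, 'fy': 486.7050939532073, 'cx': 312.486347675765, 'cy': 244.69139022069055, 'extrinsics': array([[-0.00727867, -0.99996174,  0.00485241, -0.04874823],
       [ 0.98165539, -0.0062207 ,  0.19056231, -0.65192179],
       [-0.19052483,  0.00615043,  0.98166311, -1.27290899],
       [ 0.        ,  0.        ,  0.        ,  1.        ]])}
```

View pics/side0.png

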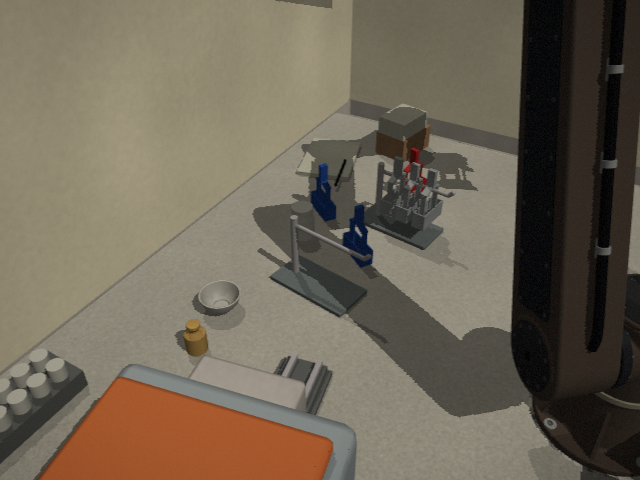

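View pics/top0.png

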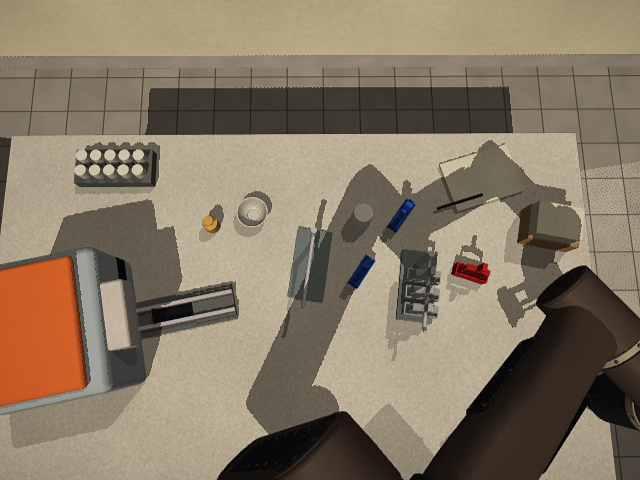

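The top view shows the crowded stand at px (418,285) and the empty spare stand at (311,263). The bed's open end is at (235,300), with the cabinet to its left. The look-alikes are two blue boats at (400,215) and (362,272) and a red one at (470,270). The three steel boats hang on the stand at (418,285). I'll enlarge that area and measure it.

```bash
python3 - <<'E'
from h import *
d=np.load('pics/top0.npz');im=d['img'];W=d['W']
a=cv2.resize(im[235:345,375:505][...,::-1],None,fx=6,fy=5.4,interpolation=cv2.INTER_CUBIC)
cv2.imwrite('pics/crop_full.png',a)
a=cv2.resize(im[190:350,130:350][...,::-1],None,fx=3.6,fy=3.6,interpolation=cv2.INTER_CUBIC)
cv2.imwrite('pics/crop_sp.png',a)
# ortho height maps, 2mm/px from both cameras
for n in('top','side'):
    d=np.load(f'pics/{n}0.npz');im=d['img'];W=d['W']
    H=np.full((300,400),-1.);C=np.zeros((300,400,3),np.uint8)
    w=W.reshape(-1,3);c=im.reshape(-1,3);ok=~np.isnan(w[:,0])&(w[:,2]<0.3);w=w[ok];c=c[ok]
    r=((0.85-w[:,0])/0.002).astype(int);k=((0.4-w[:,1])/0.002).astype(int)
    m=(r>=0)&(r<300)&(k>=0)&(k<400)
    for i in np.argsort(w[:,2]):
        if m[i]: H[r[i],k[i]]=w[i,2];C[r[i],k[i]]=c[i]
    cv2.imwrite(f'pics/ortho_{n}.png',cv2.resize(C[...,::-1],None,fx=2,fy=2,interpolation=0))
    hh=cv2.applyColorMap(np.clip(H/0.2*255,0,255).astype(np.uint8),cv2.COLORMAP_JET)
    cv2.imwrite(f'pics/orthoh_{n}.png',cv2.resize(hh,None,fx=2,fy=2,interpolation=0))
E
```

```text
(no output)
```

View pics/crop_full.png

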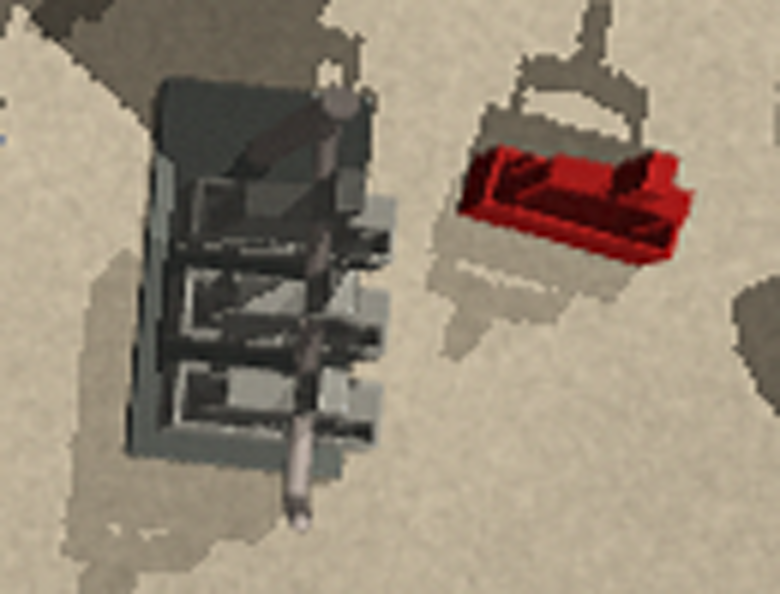

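View pics/crop_sp.png

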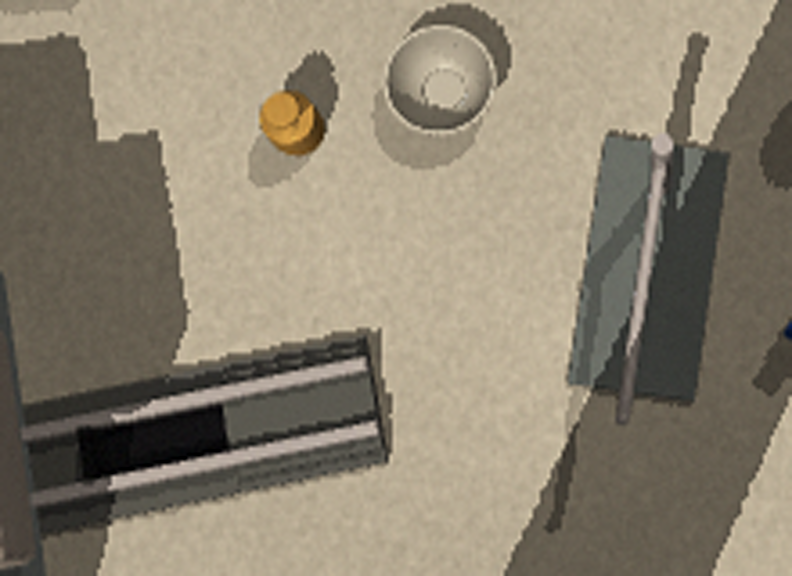

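View pics/orthoh_top.png

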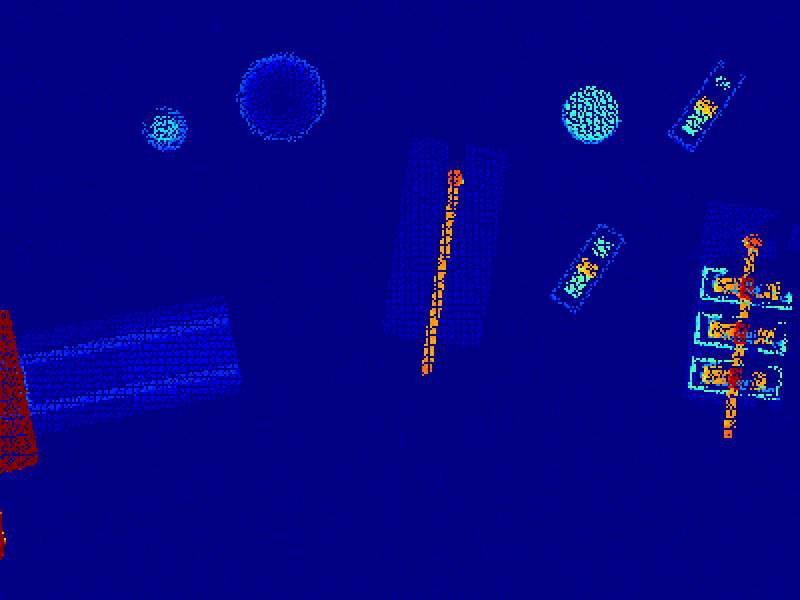

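View pics/orthoh_side.png

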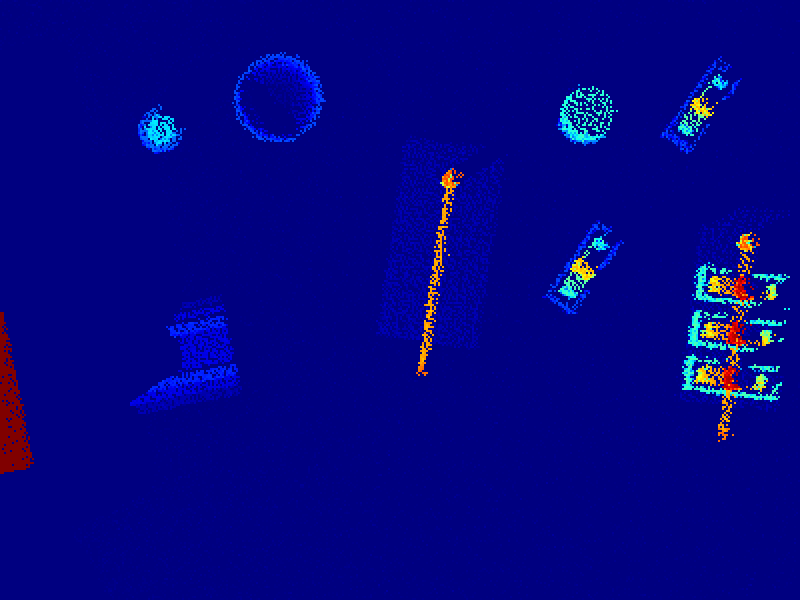

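The crop shows three identical steel boats on one prong. In top-image pixels the front boat, nearest the tip, is at about (420,311), the middle at (421,295) and the rear, next to the post, at (422,279). The blue ones at (400,215) and (362,272) and the red one at (470,270) stand on the bench and aren't on the hook, so they're decoys. The rear boat is the steel one innermost on the full stand. Next I'll fit the poses numerically.

```bash
python3 - <<'E'
from h import *
for n in('top','side'):
    d=np.load(f'pics/{n}0.npz');W=d['W'];im=d['img'].astype(int)
    w=W.reshape(-1,3);c=im.reshape(-1,3);ok=~np.isnan(w[:,0]);w=w[ok];c=c[ok]
    def box(x0,x1,y0,y1,z0,z1): 
        m=(w[:,0]>x0)&(w[:,0]<x1)&(w[:,1]>y0)&(w[:,1]<y1)&(w[:,2]>z0)&(w[:,2]<z1); return w[m]
    print(n,'bench z',np.median(box(.3,.5,-.2,0.1,-.02,.02)[:,2]))
    def line(p,name):
        vx,vy,x0,y0=cv2.fitLine(p[:,:2].astype(np.float32),cv2.DIST_HUBER,0,.01,.01).ravel()
        if vx<0: vx,vy=-vx,-vy
        print(name,len(p),'yaw',np.degrees(np.arctan2(vy,vx)),'pt',x0,y0,'z',np.median(p[:,2]),'proj range',np.percentile((p[:,:2]-[x0,y0])@[vx,vy],[0.5,99.5]))
    line(box(.47,.66,-.08,0,.125,.152),'spare prong')
    p=box(.64,.70,-.09,-.03,.153,.17);print('spare post top',len(p),p.mean(0))
    p=box(.46,.5,-.05,0,.147,.17);print('spare tip',len(p),p.mean(0),p[:,2].max())
    line(box(.405,.45,-.36,-.30,.125,.152),'full prong outer')
    p=box(.58,.63,-.38,-.33,.153,.17);print('full post top',len(p),p.mean(0))
    p=box(.40,.43,-.36,-.30,.147,.17);print('full tip',len(p),p.mean(0) if len(p) else 0)
    for a,b in((.45,.494),(.497,.540),(.543,.585)):
        p=box(a,b,-.37,-.31,.182,.2);print('tab',len(p),p.mean(0),p.min(0),p.max(0))
    p=box(.40,.60,-.4,-.29,.08,.1);
    for a,b in((.45,.494),(.497,.540),(.543,.585)):
        q=box(a,b,-.42,-.27,.085,.097)
        if len(q)>5:
            r=cv2.minAreaRect((q[:,:2]*1000).astype(np.float32));print('tray rect',r)
    # bed
    p=box(.40,.60,.15,.38,.027,.04)
    from numpy import degrees
    # split guides by bed line
    line(box(.40,.60,.17,.38,.015,.04),'bed all')
    for o in(0,1):
        t=np.array([.49,.23]);u=np.array([.98,.19])
        s=(p[:,:2]-t)@u
        q=p[(s<0) if o else (s>0)]
        if len(q)>20: line(q,'guide%d'%o); 
    p=box(.3,.6,.36,.45,.15,.26); print('head',len(p))
    # floor profile
    ang=np.radians(101);v=np.array([np.cos(ang),np.sin(ang)]);pp=box(.40,.60,.12,.42,-.01,.06)
    s=(pp[:,:2]-t)@v; l=(pp[:,:2]-t)@u
    for k in range(-90,190,10):
        m=(s>k/1000)&(s<k/1000+.01)
        print(k,[ '%.0f'%(1000*np.median(pp[m&(l>a)&(l<a+.008),2])) if (m&(l>a)&(l<a+.008)).sum()>3 else '-' for a in np.arange(-.064,.064,.008)])
E
```

```text
top bench z 0.0003984891827345516
spare prong 269 yaw -8.586209 pt 0.57001466 -0.04008084 z 0.14445898557758952 proj range [-0.09375341  0.08942895]
spare post top 33 [ 0.67141297 -0.05534085  0.15934747]
spare tip 24 [ 0.48324867 -0.02679766  0.15251365] 0.15668863638417374
full prong outer 49 yaw -13.57425 pt 0.43812445 -0.33066905 z 0.14507142669765516 proj range [-0.02507722  0.01202352]
full post top 37 [ 0.6078861  -0.35298416  0.15999921]
full tip 21 [ 0.41799829 -0.32791366  0.1536458 ]
tab 50 [ 0.47160803 -0.3348998   0.19037977] [ 0.46173414 -0.34140291  0.18244813] [ 0.48137656 -0.3288485   0.19959694]
tab 47 [ 0.51650174 -0.34068126  0.19076257] [ 0.50713328 -0.34889737  0.18248967] [ 0.52737428 -0.33464524  0.19632465]
tab 50 [ 0.56181181 -0.34683039  0.19059835] [ 0.55189684 -0.35335105  0.18367409] [ 0.57173188 -0.34076319  0.19649088]
tray rect ((471.8399658203125, -335.9200439453125), (91.15232849121094, 32.08974838256836), 82.48931884765625)
tray rect ((516.8309936523438, -342.0196838378906), (90.63964080810547, 32.440067291259766), 82.6229248046875)
tray rect ((561
[... 6454 characters left out ...]
 '-', '-', '-', '-']
110 ['-', '-', '-', '-', '-', '-', '-', '-', '-', '-', '-', '-', '-', '-', '-', '-']
120 ['-', '-', '-', '-', '-', '-', '-', '-', '-', '-', '-', '-', '-', '-', '-', '-']
130 ['-', '-', '-', '-', '-', '-', '-', '-', '-', '-', '-', '-', '-', '-', '-', '-']
140 ['-', '-', '-', '-', '-', '-', '-', '-', '-', '-', '-', '-', '-', '-', '-', '-']
150 ['-', '-', '-', '-', '-', '-', '-', '-', '-', '-', '-', '-', '-', '-', '-', '-']
160 ['-', '-', '-', '-', '-', '-', '-', '-', '-', '-', '-', '-', '-', '-', '-', '-']
170 ['-', '-', '-', '-', '-', '-', '-', '-', '-', '-', '-', '-', '-', '-', '-', '-']
180 ['-', '-', '-', '-', '-', '-', '-', '-', '-', '-', '-', '-', '-', '-', '-', '-']
```

```bash
python3 -m inch '0 0 0 0 0 0 0' 25; python3 - <<'E'
from h import *
f=grab('wrist');save(f,'w0.png');print(f['tool_from_camera'],f['fx'])
E
```

```text
t: 0.2
eef_pos: [0.2842, -0.6119, 0.226]
ee_rot: [3.141, -0.0, -2.707]
force: [-0.0, 0.4, 0.1]
width: 0.0879
[[-1.69518918e-04  9.59187656e-01  2.82770247e-01  7.72219692e-02]
 [ 9.99999932e-01  2.55519311e-04 -2.67256062e-04 -1.45453413e-04]
 [-3.28601975e-04  2.82770183e-01 -9.59187633e-01 -1.57675850e-01]
 [ 0.00000000e+00  0.00000000e+00  0.00000000e+00  1.00000000e+00]] 356.09332413380577
```

Side and top agree to within about 5 mm. The bed's yaw is about 11.3° and the stands' yaws are −7.5° and −8.6°. I'll write a planning helper and hover over the front boat.

```bash
cat >> h.py <<'E'
def plan(x,y,z,yaw,lean=0):
    """yaw deg of tool x (tool down); lean deg about tool y applied after"""
    s=arm.get_state();Rc=R.from_euler('xyz',s['ee_rot'])
    Rt=R.from_euler('z',yaw,degrees=True)*R.from_euler('x',180,degrees=True)*R.from_euler('y',lean,degrees=True)
    d=Rc.inv().apply(np.array([x,y,z])-s['eef_pos'])/.3
    r=np.degrees((Rc.inv()*Rt).as_rotvec())/60
    print('dist mm',np.linalg.norm(d)*300,'rows>=',np.linalg.norm(d)*6,np.linalg.norm(r)*60/8.59)
    print('ROW %.3f %.3f %.3f  %.3f %.3f %.3f'%(*d,*r))
def st():
    s=arm.get_state();print('t',s['t'],'pos',s['eef_pos'].round(4),'rot',np.degrees(s['ee_rot']).round(2),'F',s['force'].round(2),'w',round(s['width'],4),'q',s['q'].round(2))
E
python3 -c "
from h import *
plan(.4714,-.3325,.25,172.5)
for n in ('top','side'):
    d=np.load(f'pics/{n}0.npz');w=d['W'].reshape(-1,3);t=np.array([.49,.23]);a=np.radians(101.3);v=[np.cos(a),np.sin(a)];u=[v[1],-v[0]]
    m=(w[:,2]>.17)&(w[:,2]<.26)&(w[:,1]>.3);s=(w[m,:2]-t)@v;l=(w[m,:2]-t)@u
    mm=abs(l)<.07;print(n,np.percentile(s[mm],[0.2,1,5]),np.percentile(l[s<.3],[0.5,99.5]))
    for z0,z1 in((.17,.19),(.19,.21),(.21,.23),(.23,.26)):
        k=(w[m,2]>z0)&(w[m,2]<z1)&mm
        if k.sum()>5: print(z0,k.sum(),np.percentile(s[k],[1,50]))
"
```

```text
dist mm 337.23143537268294 rows>= 6.744628707453659 3.7726226506100073
ROW -0.958 0.582 -0.079  0.001 -0.000 0.540
top [0.14834625 0.14880506 0.14955975] [-0.16550981  0.16846468]
0.17 51 [0.14883978 0.15026915]
0.19 173 [0.14826978 0.15010243]
0.21 171 [0.14849807 0.15004592]
0.23 2471 [0.14930138 0.19054081]
side [0.15406425 0.15528883 0.15958728] [-0.16742241  0.16155974]
0.23 4140 [0.15528883 0.19101505]
```

View pics/w0.png

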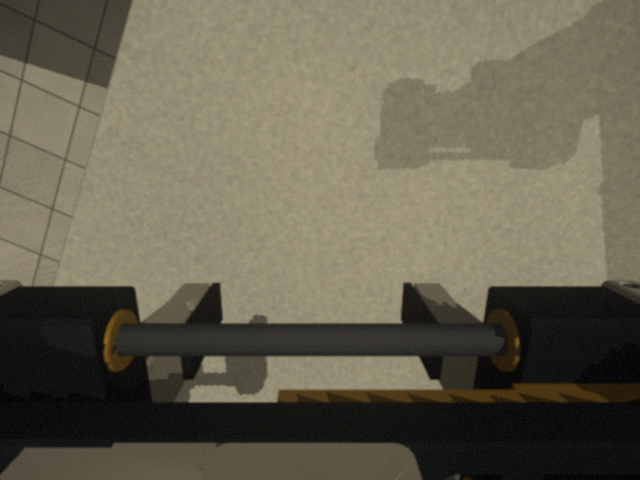

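```bash
python3 -m inch '0 -0.2 0.12 -0.08 0 0 0.1; 0 -0.958 0.582 -0.079 0 0 0.54;0 -0.958 0.582 -0.079 0 0 0.54;0 -0.958 0.582 -0.079 0 0 0.54;0 -0.958 0.582 -0.079 0 0 0.54;0 -0.958 0.582 -0.079 0 0 0.54;0 -0.958 0.582 -0.079 0 0 0.54;0 -0.958 0.582 -0.079 0 0 0.54;0 -0.958 0.582 -0.079 0 0 0.54' 25
python3 -c "
from h import *
st();f=grab('wrist');save(f,'w1.png');np.savez('pics/w1.npz',W=toworld(f))
plan(.4714,-.3325,.153,172.5)
W=toworld(f).reshape(-1,3)
for a,b in((.45,.494),(.497,.540),(.543,.585)):
    m=(W[:,0]>a)&(W[:,0]<b)&(W[:,1]>-.37)&(W[:,1]<-.29)&(W[:,2]>.18)&(W[:,2]<.2)
    print(m.sum(),W[m].mean(0),W[m].min(0),W[m].max(0))
m=(W[:,0]<.45)&(W[:,0]>.40)&(abs(W[:,1]+.33)<.03)&(W[:,2]>.12)&(W[:,2]<.16);print(m.sum(),W[m].mean(0))
"
```

```text
t: 1.15
eef_pos: [0.4721, -0.3316, 0.2504]
ee_rot: [3.142, 0.0, 3.014]
force: [0.3, -0.7, -0.1]
width: 0.0873
t 1.15 pos [ 0.4721 -0.3316  0.2504] rot [180.     0.   172.67] F [ 0.26 -0.7  -0.08] w 0.0873 q [-0.27  0.18 -0.17 -0.   -1.21 -1.43]
dist mm 97.22494824005824 rows>= 1.9444989648011646 0.009341467888787263
ROW 0.000 -0.000 0.324  0.000 -0.000 0.001
614 [ 0.4681625  -0.33473434  0.18994787] [ 0.45897847 -0.34172027  0.18028166] [ 0.48049086 -0.32811096  0.19235941]
387 [ 0.50848612 -0.34002675  0.18899647] [ 0.50353661 -0.34681111  0.18033324] [ 0.51642386 -0.33381266  0.19263947]
522 [ 0.55680949 -0.34614634  0.18922601] [ 0.54878303 -0.35327003  0.18010462] [ 0.56926142 -0.33950266  0.1922554 ]
730 [ 0.42899357 -0.32977768  0.1465326 ]
```

View pics/w1.png

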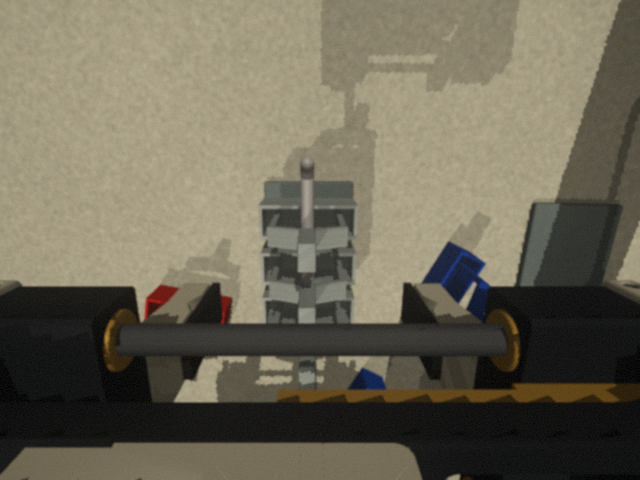

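The wrist image shows the front boat's tab at about (306,235), roughly midway between the jaws. The wrist and top views agree (y ≈ −0.3347). Descend and pinch.

```bash
python3 -m inch '0 0.004 -0.01 0.12 0 0 0;0 0.004 -0.01 0.24 0 0 0;0 0.004 -0.01 0.324 0 0 0;0 0.004 -0.01 0.324 0 0 0;1 0.004 -0.01 0.324 0 0 0;1 0.004 -0.01 0.324 0 0 0;1 0.004 -0.01 0.324 0 0 0;1 0.004 -0.01 0.324 0 0 0;1 0.004 -0.01 0.324 0 0 0;1 0.004 -0.01 0.324 0 0 0' 25
python3 -c "
from h import *
st()"
```

```text
t: 2.2
eef_pos: [0.47, -0.3356, 0.1535]
ee_rot: [-3.141, 0.001, 3.011]
force: [0.4, 0.0, 0.4]
width: 0.0454
t 2.2 pos [ 0.47   -0.3356  0.1535] rot [-1.7999e+02  4.0000e-02  1.7252e+02] F [0.43 0.04 0.35] w 0.0454 q [-0.28  0.26 -0.31  0.   -1.   -1.42]
```

```bash
python3 -m inch '1 0 0 0 0 0 0;1 0 0 0 0 0 0;1 0 0 0 0 0 0;1 0 0 0 0 0 0;1 0 0 0 0 0 0;1 0 0 0 0 0 0;1 0 0 0 0 0 0;1 0 0 -0.04 0 0 0;1 0 0 -0.083 0 0 0;1 0 0 -0.083 0 0 0' 25
python3 -c "
from h import *
st()"
```

```text
t: 3.2
eef_pos: [0.471, -0.3364, 0.1806]
ee_rot: [-3.14, 0.004, 3.011]
force: [0.2, 0.3, -1.2]
width: 0.0121
t 3.2 pos [ 0.471  -0.3364  0.1806] rot [-179.91    0.21  172.53] F [ 0.16  0.32 -1.21] w 0.0121 q [-0.28  0.23 -0.27  0.   -1.06 -1.42]
```

```bash
python3 -m inch '1 0.05 0 0 0 0 0;1 0.12 0 0 0 0 0;1 0.2 0 0 0 0 0;1 0.28 0 0 0 0 0;1 0.31 0 0 0 0 0;1 0.31 0 0 0 0 0'
python3 -c "
from h import *
st();f=grab('wrist');save(f,'w2.png')
plan(.439,-.0202,.181,171.4)"
```

```text
t: 3.8
eef_pos: [0.3763, -0.3233, 0.1782]
ee_rot: [3.142, 0.0, 3.01]
force: [0.9, -0.1, -1.3]
width: 0.0123
t 3.8 pos [ 0.3763 -0.3233  0.1782] rot [1.8000e+02 3.0000e-02 1.7247e+02] F [ 0.89 -0.08 -1.29] w 0.0123 q [-0.31  0.1  -0.44 -0.   -1.02 -1.39]
dist mm 309.61665700484895 rows>= 6.192333140096979 0.12761049170968627
ROW -0.071 1.030 -0.009  -0.000 0.001 0.018
```

View pics/w2.png

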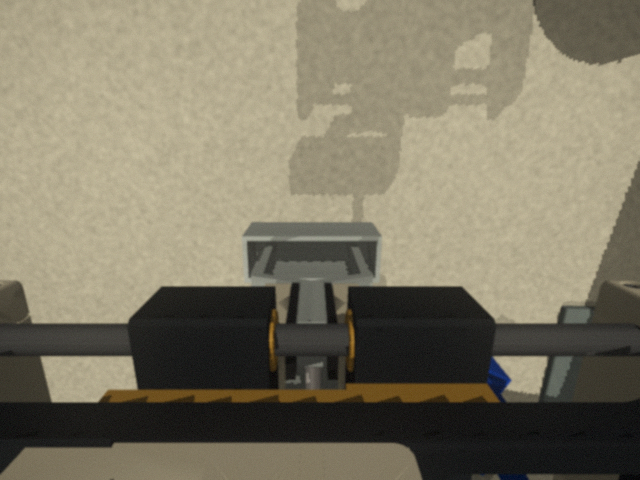

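The boat hangs straight in the jaws, with its tray at px (312,250), clear of the prong. Carry it to the spare tip.

```bash
python3 -m inch '1 0 0.08 0 0 0 0;1 0 0.22 0 0 0 0;1 -0.02 0.37 0 0 0 0;1 -0.03 0.52 0 0 0 0;1 -0.05 0.67 0 0 0 0.01;1 -0.06 0.82 0 0 0 0.018;1 -0.07 0.93 -0.005 0 0 0.018;1 -0.071 1 -0.009 0 0 0.018;1 -0.071 1 -0.009 0 0 0.018;1 -0.071 1 -0.009 0 0 0.018'
python3 -c "
from h import *
st();f=grab('wrist');save(f,'w3.png')
plan(.439,-.0202,.181,171.4)
plan(.6121,-.0463,.181,171.4)"
```

```text
t: 4.85
eef_pos: [0.4385, -0.028, 0.1806]
ee_rot: [-3.141, -0.0, 2.994]
force: [0.7, -0.9, -1.4]
width: 0.0119
t 4.85 pos [ 0.4385 -0.028   0.1806] rot [-1.7999e+02 -1.0000e-02  1.7153e+02] F [ 0.71 -0.87 -1.42] w 0.0119 q [ 0.39 -0.   -0.55  0.   -1.02 -2.11]
dist mm 8.497991603917496 rows>= 0.16995983207834994 0.008802907016889624
ROW 0.002 0.028 -0.002  -0.000 -0.000 0.001
dist mm 174.80264484193577 rows>= 3.496052896838715 0.008802907016889624
ROW -0.582 0.028 -0.002  -0.000 -0.000 0.001
```

```bash
python3 -m inch '1 0 0.028 -0.002 0 0 0;1 0 0.028 -0.002 0 0 0;1 -0.06 0.028 -0.002 0 0 0;1 -0.13 0.028 -0.002 0 0 0;1 -0.21 0.028 -0.002 0 0 0;1 -0.3 0.028 -0.002 0 0 0;1 -0.39 0.028 -0.002 0 0 0;1 -0.48 0.028 -0.002 0 0 0;1 -0.55 0.028 -0.002 0 0 0;1 -0.582 0.028 -0.002 0 0 0;1 -0.582 0.028 -0.002 0 0 0'
python3 -c "
from h import *
st();f=grab('side');cv2.imwrite('pics/s4.png',cv2.resize(f['img'][130:330,240:480][...,::-1],None,fx=3,fy=3))
plan(.6121,-.0463,.154,171.4)"
```

```text
t: 6.0
eef_pos: [0.6123, -0.0472, 0.1804]
ee_rot: [-3.141, -0.001, 2.991]
force: [-0.7, -0.7, -1.9]
width: 0.0118
t 6.0 pos [ 0.6123 -0.0472  0.1804] rot [-1.7997e+02 -6.0000e-02  1.7136e+02] F [-0.71 -0.73 -1.94] w 0.0118 q [ 0.24  0.29 -0.19  0.   -1.09 -1.96]
dist mm 26.66177624449395 rows>= 0.533235524889879 0.00881309922372538
ROW -0.002 0.003 0.089  -0.000 -0.001 -0.000
```

View pics/s4.png

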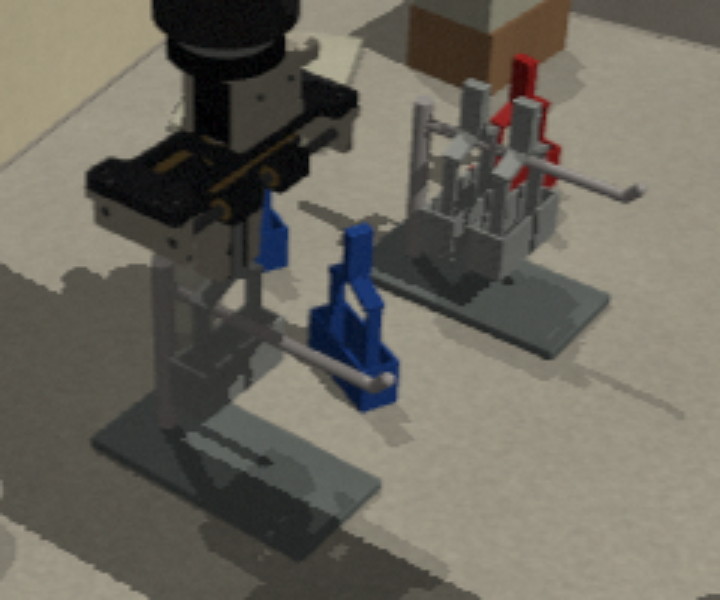

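The boat is threaded over the spare prong, with its tray below the bar at (230,340). The red and blue decoys are untouched. Lower it and release.

```bash
python3 -m inch '1 0 0.003 0.03 0 0 0;1 0 0.003 0.06 0 0 0;1 0 0.003 0.08 0 0 0;1 0 0.003 0.09 0 0 0;1 0 0.003 0.092 0 0 0;0 0 0.003 0.092 0 0 0;0 0 0.003 0.092 0 0 0;0 0 0.003 0.092 0 0 0;0 0 0.003 0.092 0 0 0'
python3 -m inch '0 0 0 0 0 0 0;0 0 0 0 0 0 0;0 0 0 -0.08 0 0 0;0 0 0 -0.2 0 0 0;0 0 0 -0.34 0 0 0'
python3 -c "
from h import *
st();f=grab('wrist');save(f,'w5.png');W=toworld(f).reshape(-1,3)
m=(abs(W[:,0]-.605)<.03)&(abs(W[:,1]+.046)<.03)&(W[:,2]>.17)&(W[:,2]<.21)
print(m.sum(),W[m].mean(0),W[m].max(0))
plan(.516,-.3405,.25,172.5)"
```

```text
t: 6.95
eef_pos: [0.6121, -0.0456, 0.154]
ee_rot: [3.141, 0.001, 2.992]
force: [0.1, -0.6, 0.2]
width: 0.0384
t: 7.45
eef_pos: [0.6111, -0.0457, 0.2556]
ee_rot: [-3.141, -0.003, 2.992]
force: [1.0, 0.3, 0.2]
width: 0.0784
t 7.45 pos [ 0.6111 -0.0457  0.2556] rot [-1.7995e+02 -1.6000e-01  1.7143e+02] F [1.01 0.33 0.22] w 0.0784 q [ 0.24  0.24 -0.09 -0.   -1.25 -1.96]
664 [ 0.60865633 -0.04656841  0.18836618] [ 0.62116613 -0.03946964  0.19288908]
dist mm 310.7489349727881 rows>= 6.214978699455763 0.13239693405507458
ROW 0.180 -1.019 0.047  0.000 0.009 -0.017
```

View pics/w5.png

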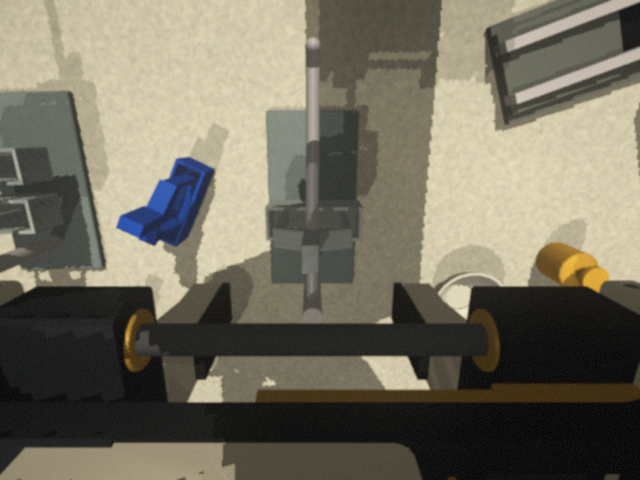

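The first boat hangs on the spare prong with its tab at about (312,240), and the bed is visible at top right. Next is the middle boat.

```bash
python3 -m inch '0 0 -0.1 0 0 0 0;0 0.03 -0.26 0 0 0 0;0 0.06 -0.42 0 0 0 0;0 0.1 -0.58 0 0 0 0;0 0.14 -0.74 0 0 0 0;0 0.17 -0.89 0 0 0 -0.01;0 0.18 -0.98 0.02 0 0 -0.017;0 0.18 -1 0.03 0 0 -0.017;0 0.18 -1 0.047 0 0 -0.017;0 0.18 -1 0.047 0 0 -0.017'
python3 -c "
from h import *
st();f=grab('wrist');save(f,'w6.png');W=toworld(f).reshape(-1,3)
m=(abs(W[:,0]-.51)<.02)&(abs(W[:,1]+.34)<.03)&(W[:,2]>.17)&(W[:,2]<.21)
print(m.sum(),W[m].mean(0),W[m].max(0))
plan(.515,-.3405,.153,172.5)"
```

```text
t: 8.5
eef_pos: [0.5137, -0.3334, 0.2405]
ee_rot: [3.141, -0.001, 3.01]
force: [-0.5, -0.1, 1.0]
width: 0.0874
t 8.5 pos [ 0.5137 -0.3334  0.2405] rot [ 1.7996e+02 -7.0000e-02  1.7245e+02] F [-0.47 -0.09  1.02] w 0.0874 q [-0.26  0.25 -0.11 -0.   -1.21 -1.44]
760 [ 0.51200246 -0.34032358  0.18827491] [ 0.52523505 -0.33365034  0.19257271]
dist mm 88.40945084435818 rows>= 1.7681890168871637 0.005018328885042776
ROW -0.007 -0.024 0.294  0.000 -0.001 -0.000
```

View pics/w6.png

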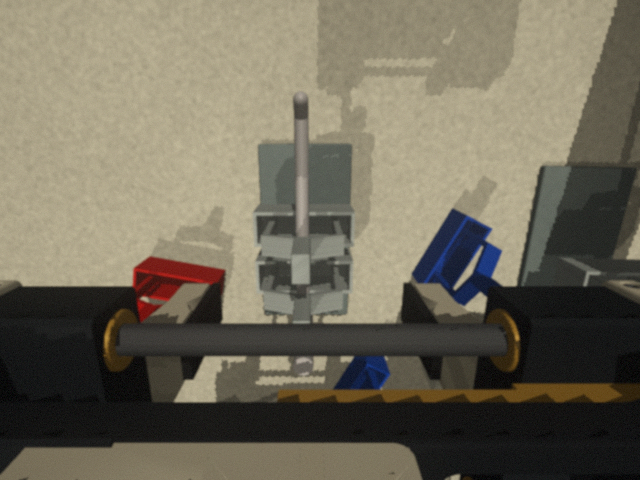

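The middle boat's tab is at about (300,260), centred between the jaws after a 7 mm shift. Grasp it.

```bash
python3 -m inch '0.3 -0.005 -0.024 0.1 0 0 0;0.3 -0.005 -0.024 0.22 0 0 0;0.3 -0.005 -0.024 0.294 0 0 0;1 -0.005 -0.024 0.294 0 0 0;1 -0.005 -0.024 0.294 0 0 0;1 -0.005 -0.024 0.294 0 0 0;1 -0.005 -0.024 0.294 0 0 0;1 -0.005 -0.024 0.294 0 0 0;1 -0.005 -0.024 0.294 0 0 0;1 -0.005 -0.024 0.294 0 0 0;1 -0.005 -0.024 0.294 0 0 0' 25
python3 -m inch '1 0 0 0 0 0 0;1 0 0 0 0 0 0;1 0 0 -0.03 0 0 0;1 0 0 -0.06 0 0 0;1 0 0 -0.083 0 0 0;1 0 0 -0.083 0 0 0;1 0.05 0 -0.083 0 0 0'
python3 -c "
from h import *
st()"
```

```text
t: 9.65
eef_pos: [0.5146, -0.3413, 0.1538]
ee_rot: [3.141, 0.001, 3.01]
force: [-0.3, 3.6, 3.4]
width: 0.0117
t: 10.35
eef_pos: [0.5004, -0.3399, 0.1782]
ee_rot: [-3.141, 0.001, 3.01]
force: [-0.9, -0.2, -0.8]
width: 0.012
t 10.35 pos [ 0.5004 -0.3399  0.1782] rot [-1.7998e+02  4.0000e-02  1.7247e+02] F [-0.86 -0.17 -0.76] w 0.012 q [-0.27  0.28 -0.22  0.   -1.07 -1.43]
```

```bash
python3 -m inch '1 0.07 0 0 0 0 0;1 0.15 0 0 0 0 0;1 0.23 0 0 0 0 0;1 0.31 0 0 0 0 0;1 0.38 0 0 0 0 0;1 0.42 0 0 0 0 0;1 0.42 0 0 0 0 0'
python3 -c "
from h import *
st()
plan(.439,-.0202,.181,171.4)"
```

```text
t: 11.05
eef_pos: [0.3734, -0.3229, 0.1785]
ee_rot: [3.142, 0.0, 3.009]
force: [1.3, -0.6, -1.6]
width: 0.0116
t 11.05 pos [ 0.3734 -0.3229  0.1785] rot [1.8000e+02 2.0000e-02 1.7242e+02] F [ 1.32 -0.63 -1.62] w 0.0116 q [-0.31  0.1  -0.45 -0.   -1.02 -1.39]
dist mm 309.7394941216962 rows>= 6.194789882433924 0.11849368266484915
ROW -0.084 1.029 -0.008  0.000 0.000 0.017
```

```bash
python3 -m inch '1 0 0.08 0 0 0 0;1 0 0.22 0 0 0 0;1 -0.02 0.37 0 0 0 0;1 -0.03 0.52 0 0 0 0;1 -0.05 0.67 0 0 0 0.01;1 -0.07 0.82 0 0 0 0.017;1 -0.08 0.93 -0.005 0 0 0.017;1 -0.084 1 -0.008 0 0 0.017;1 -0.084 1 -0.008 0 0 0.017;1 -0.084 1 -0.008 0 0 0.017'
python3 -c "
from h import *
st()
plan(.5478,-.0366,.181,171.4)"
```

```text
t: 12.05
eef_pos: [0.4396, -0.0282, 0.1806]
ee_rot: [-3.141, -0.0, 2.994]
force: [-0.7, -1.5, -0.9]
width: 0.0116
t 12.05 pos [ 0.4396 -0.0282  0.1806] rot [-179.99   -0.    171.53] F [-0.69 -1.49 -0.88] w 0.0116 q [ 0.39  0.   -0.55  0.   -1.02 -2.11]
dist mm 108.54996861987735 rows>= 2.170999372397547 0.015032788625513457
ROW -0.361 0.025 -0.001  -0.000 -0.000 0.002
```

```bash
python3 -m inch '1 0 0.025 0 0 0 0;1 0 0.025 0 0 0 0;1 -0.06 0.025 0 0 0 0;1 -0.13 0.025 0 0 0 0;1 -0.21 0.025 0 0 0 0;1 -0.29 0.025 0 0 0 0;1 -0.345 0.025 0 0 0 0;1 -0.361 0.025 0 0 0 0;1 -0.361 0.025 0 0 0 0;1 -0.361 0.025 0 0 0 0'
python3 -c "
from h import *
st();f=grab('side');cv2.imwrite('pics/s7.png',cv2.resize(f['img'][130:330,240:480][...,::-1],None,fx=3,fy=3))
plan(.5478,-.0366,.154,171.4)"
```

```text
t: 13.05
eef_pos: [0.5463, -0.038, 0.1805]
ee_rot: [-3.142, -0.001, 2.991]
force: [-0.6, -0.4, -0.8]
width: 0.0121
t 13.05 pos [ 0.5463 -0.038   0.1805] rot [-1.7999e+02 -4.0000e-02  1.7139e+02] F [-0.61 -0.38 -0.85] w 0.0121 q [ 0.29  0.19 -0.34 -0.   -1.05 -2.01]
dist mm 26.743772984092647 rows>= 0.534875459681853 0.00273987127739261
ROW -0.004 0.005 0.089  0.000 -0.000 0.000
```

View pics/s7.png

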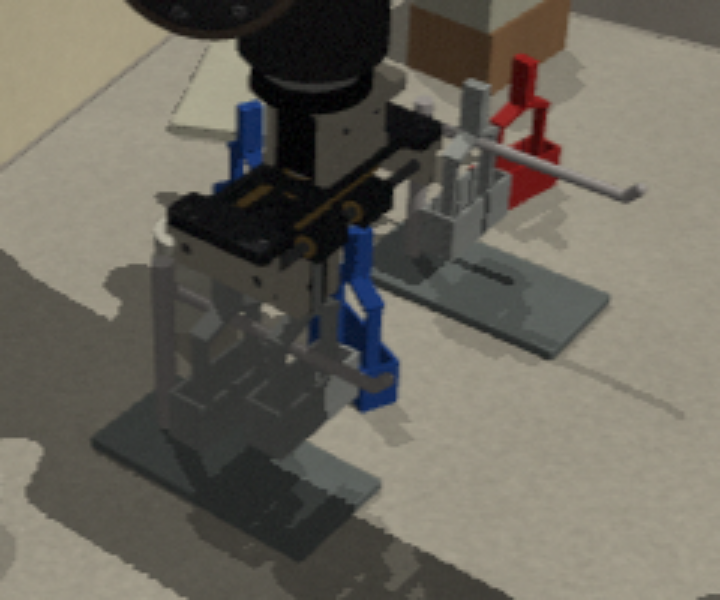

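Both boats are on the spare prong, with trays at about (220,400) and (300,380). Lower and release the second one.

```bash
python3 -m inch '1 0 0.004 0.03 0 0 0;1 0 0.004 0.06 0 0 0;1 0 0.004 0.08 0 0 0;1 0 0.004 0.09 0 0 0;1 0 0.004 0.092 0 0 0;0 0 0.004 0.092 0 0 0;0 0 0.004 0.092 0 0 0;0 0 0.004 0.092 0 0 0;0 0 0.004 0.092 0 0 0'
python3 -m inch '0 0 0 0 0 0 0;0 0 0 0 0 0 0;0 0 0 -0.08 0 0 0;0 0 0 -0.2 0 0 0;0 0 0 -0.32 0 0 0'
python3 -c "
from h import *
st();f=grab('wrist');save(f,'w8.png');W=toworld(f).reshape(-1,3)
m=(abs(W[:,0]-.545)<.025)&(abs(W[:,1]+.04)<.03)&(W[:,2]>.17)&(W[:,2]<.21)
print(m.sum(),W[m].mean(0),W[m].max(0))
plan(.5605,-.3463,.245,172.5)"
```

```text
t: 14.0
eef_pos: [0.5474, -0.0365, 0.1529]
ee_rot: [-3.141, -0.0, 2.992]
force: [0.2, -0.2, -0.3]
width: 0.038
t: 14.5
eef_pos: [0.5469, -0.0366, 0.2499]
ee_rot: [-3.141, -0.001, 2.992]
force: [0.4, -0.3, -0.2]
width: 0.0782
t 14.5 pos [ 0.5469 -0.0366  0.2499] rot [-1.7996e+02 -7.0000e-02  1.7143e+02] F [ 0.37 -0.3  -0.19] w 0.0782 q [ 0.29  0.14 -0.23  0.   -1.2  -2.01]
700 [ 0.54433029 -0.03814401  0.18862009] [ 0.55718628 -0.03106579  0.19251322]
dist mm 309.90176945857763 rows>= 6.198035389171553 0.13002281905985308
ROW -0.187 -1.015 0.040  0.001 0.008 -0.017
```

View pics/w8.png

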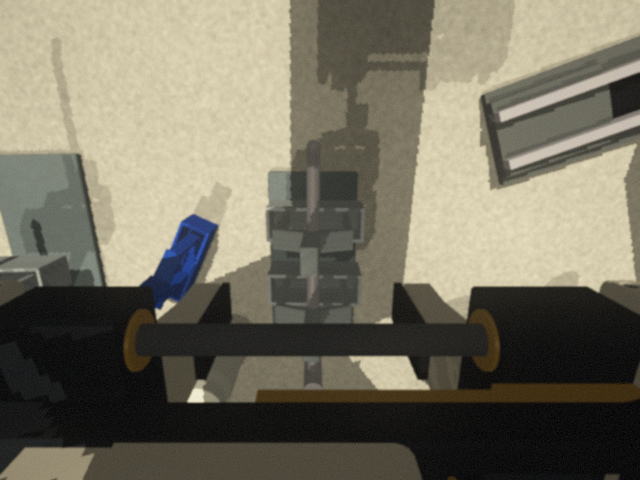

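Both boats hang side by side on the spare prong, with tabs at about (312,258) and (312,300). Next is the rear boat.

```bash
python3 -m inch '0 0 -0.1 0 0 0 0;0 -0.03 -0.26 0 0 0 0;0 -0.06 -0.42 0 0 0 0;0 -0.1 -0.58 0 0 0 0;0 -0.14 -0.74 0 0 0 0;0 -0.17 -0.89 0 0 0 -0.01;0.3 -0.187 -0.98 0 0 0 -0.017;0.3 -0.187 -1 0.02 0 0 -0.017;0.3 -0.187 -1 0.03 0 0 -0.017;0.3 -0.187 -1 0.03 0 0 -0.017'
python3 -c "
from h import *
st();f=grab('wrist');save(f,'w9.png');W=toworld(f).reshape(-1,3)
m=(abs(W[:,0]-.56)<.025)&(abs(W[:,1]+.345)<.03)&(W[:,2]>.17)&(W[:,2]<.21)
print(m.sum(),W[m].mean(0),W[m].min(0),W[m].max(0))
plan(.561,-.3463,.153,172.5)"
```

```text
t: 15.55
eef_pos: [0.5577, -0.3406, 0.2391]
ee_rot: [3.141, -0.001, 3.01]
force: [0.1, 0.7, 0.2]
width: 0.0633
t 15.55 pos [ 0.5577 -0.3406  0.2391] rot [ 1.7997e+02 -8.0000e-02  1.7245e+02] F [0.07 0.71 0.22] w 0.0633 q [-0.25  0.32 -0.02 -0.   -1.24 -1.45]
759 [ 0.55735445 -0.34630135  0.18829044] [ 0.54909356 -0.35329447  0.17044587] [ 0.57032756 -0.33968034  0.19231603]
dist mm 87.04471399106184 rows>= 1.7408942798212368 0.004235683865082875
ROW -0.013 -0.018 0.289  0.000 -0.001 -0.000
```

View pics/w9.png

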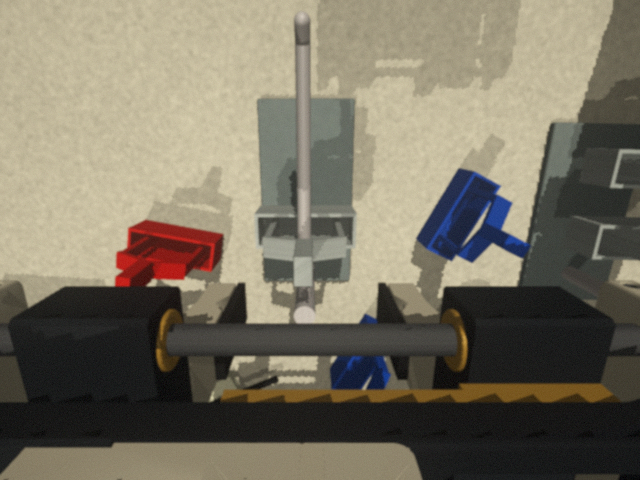

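Only the rear steel boat is left on this hook, with its tab at about (303,258). The red (170,250) and blue (465,215) decoys are clear of the fingers. Grasp it with a firmer grip so it stays put during placing.

```bash
python3 -m inch '0.4 -0.01 -0.018 0.1 0 0 0;0.4 -0.01 -0.018 0.22 0 0 0;0.4 -0.01 -0.018 0.289 0 0 0;0.4 -0.01 -0.018 0.289 0 0 0;1 -0.01 -0.018 0.289 0 0 0;1 -0.01 -0.018 0.289 0 0 0;1 -0.01 -0.018 0.289 0 0 0;1 -0.01 -0.018 0.289 0 0 0;1 -0.01 -0.018 0.289 0 0 0;1 -0.01 -0.018 0.289 0 0 0;1 -0.01 -0.018 0.289 0 0 0' 30
python3 -m inch '1 0 0 0 0 0 0;1 0 0 0 0 0 0;1 0 0 -0.03 0 0 0;1 0 0 -0.06 0 0 0;1 0 0 -0.083 0 0 0;1 0 0 -0.083 0 0 0;1 0.04 0 -0.083 0 0 0;1 0.1 0 -0.083 0 0 0;1 0.17 0 -0.083 0 0 0;1 0.24 0 -0.083 0 0 0;1 0.31 0 -0.083 0 0 0'
python3 -c "
from h import *
st()"
```

```text
t: 16.7
eef_pos: [0.5606, -0.347, 0.1538]
ee_rot: [3.141, 0.001, 3.01]
force: [-0.6, 3.1, 3.0]
width: 0.0116
t: 17.8
eef_pos: [0.4663, -0.3347, 0.1778]
ee_rot: [3.141, -0.001, 3.01]
force: [0.7, -0.4, -1.3]
width: 0.0119
t 17.8 pos [ 0.4663 -0.3347  0.1778] rot [ 1.7998e+02 -5.0000e-02  1.7244e+02] F [ 0.7  -0.4  -1.31] w 0.0119 q [-0.28  0.23 -0.28 -0.   -1.06 -1.42]
```

```bash
python3 -m inch '1 0.07 0 0 0 0 0;1 0.15 0 0 0 0 0;1 0.23 0 0 0 0 0;1 0.29 0 0 0 0 0;1 0.31 0 0 0 0 0;1 0.31 0 0 0 0 0'
python3 -c "
from h import *
st()
plan(.38,-.03,.21,180)
plan(.46,.17,.23,-168.6)"
```

```text
t: 18.4
eef_pos: [0.3751, -0.3227, 0.1785]
ee_rot: [3.142, 0.0, 3.009]
force: [0.8, -0.1, -1.5]
width: 0.0116
t 18.4 pos [ 0.3751 -0.3227  0.1785] rot [1.8000e+02 3.0000e-02 1.7242e+02] F [ 0.76 -0.13 -1.5 ] w 0.0116 q [-0.31  0.1  -0.45 -0.   -1.02 -1.39]
dist mm 294.43936336845286 rows>= 5.888787267369056 0.8823259429784869
ROW 0.112 0.969 -0.105  -0.000 0.000 -0.126
dist mm 502.62208760845937 rows>= 10.052441752169187 2.209447227349647
ROW -0.064 1.665 -0.172  -0.000 0.000 -0.316
```

```bash
python3 -m inch '1 0 0.08 -0.02 0 0 0;1 0.01 0.22 -0.05 0 0 0;1 0.02 0.37 -0.08 0 0 0;1 0.03 0.52 -0.105 0 0 -0.03;1 0.04 0.67 -0.105 0 0 -0.07;1 0.046 0.82 -0.105 0 0 -0.11;1 0.046 0.93 -0.105 0 0 -0.126;1 0.046 0.98 -0.105 0 0 -0.126;1 0.046 0.98 -0.105 0 0 -0.126'
python3 -c "
from h import *
st()
plan(.45,.16,.235,-168.6)"
```

```text
t: 19.3
eef_pos: [0.402, -0.0274, 0.21]
ee_rot: [3.141, 0.001, -3.138]
force: [0.0, -0.4, -1.4]
width: 0.0119
t 19.3 pos [ 0.402  -0.0274  0.21  ] rot [ 1.7998e+02  4.0000e-02 -1.7979e+02] F [ 0.03 -0.36 -1.41] w 0.0119 q [ 0.43 -0.1  -0.57  0.   -1.1  -2.  ]
dist mm 195.03845428173432 rows>= 3.9007690856346864 1.3031679401425142
ROW -0.162 0.624 -0.083  0.000 0.001 -0.187
```

```bash
python3 -m inch '1 -0.02 0.1 -0.02 0 0 -0.03;1 -0.06 0.25 -0.05 0 0 -0.08;1 -0.11 0.42 -0.083 0 0 -0.14;1 -0.15 0.56 -0.083 0 0 -0.187;1 -0.162 0.624 -0.083 0 0 -0.187;1 -0.162 0.624 -0.083 0 0 -0.187;1 -0.162 0.624 -0.083 0 0 -0.187'
python3 -c "
from h import *
st();f=grab('wrist');save(f,'w10.png');W=toworld(f);np.savez('pics/w10.npz',W=W)
a=np.radians(101.4);v=np.array([np.cos(a),np.sin(a)]);u=np.array([v[1],-v[0]]);b=np.array([.4939,.2252])
W=W.reshape(-1,3);W=W[~np.isnan(W[:,0])];l=(W[:,:2]-b)@u;s=(W[:,:2]-b)@v
for k in range(-80,160,20):
  m=(s>k/1e3)&(s<k/1e3+.02)&(abs(l)<.04)&(W[:,2]>.028)&(W[:,2]<.037)
  for lo in(-1,1):
    q=l[m&(l*lo>0)];
    if len(q)>5: print(k,lo,len(q),np.percentile(q,[3,50,97]).round(4))
plan(.4949,.2203,.20,-168.6)"
```

```text
t: 20.0
eef_pos: [0.4494, 0.1574, 0.234]
ee_rot: [-3.141, -0.001, -2.945]
force: [-0.4, -1.0, -1.3]
width: 0.012
t 20.0 pos [0.4494 0.1574 0.234 ] rot [-1.7995e+02 -8.0000e-02 -1.6876e+02] F [-0.4  -1.01 -1.27] w 0.012 q [ 0.75  0.02 -0.4  -0.   -1.15 -2.13]
0 -1 42 [-0.0317 -0.0266 -0.0222]
0 1 44 [0.0181 0.0196 0.0215]
20 -1 189 [-0.0317 -0.027  -0.0221]
20 1 78 [0.018  0.0196 0.0215]
40 -1 186 [-0.0316 -0.0272 -0.022 ]
40 1 75 [0.0181 0.0194 0.0217]
60 -1 185 [-0.0317 -0.0272 -0.0219]
60 1 73 [0.0181 0.0197 0.0217]
80 -1 187 [-0.0316 -0.0271 -0.0219]
80 1 77 [0.0178 0.0195 0.0216]
100 -1 191 [-0.0316 -0.0269 -0.0218]
100 1 128 [0.018  0.0214 0.0274]
120 -1 190 [-0.0316 -0.0271 -0.0219]
120 1 168 [0.0182 0.0226 0.0276]
140 -1 288 [-0.0314 -0.024  -0.0028]
140 1 233 [0.0014 0.0204 0.0278]
dist mm 85.22852758011526 rows>= 1.704570551602305 0.025064409821621492
ROW -0.190 0.178 0.114  -0.001 -0.001 -0.003
```

View pics/w10.png

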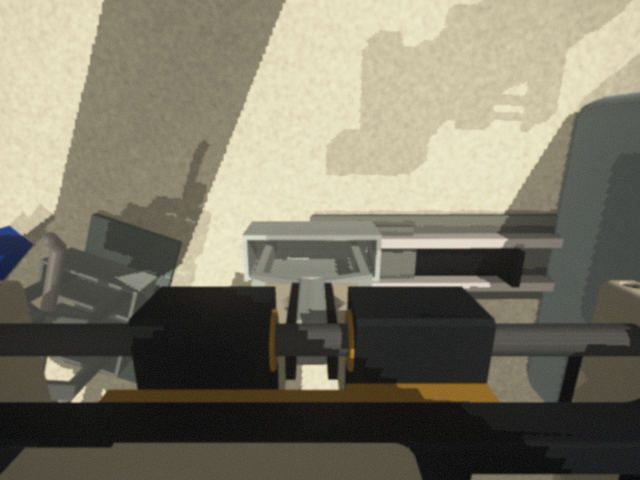

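```bash
python3 -c "
from h import *
W=np.load('pics/w10.npz')['W'].reshape(-1,3);W=W[~np.isnan(W[:,0])]
s=arm.get_state();Rc=R.from_euler('xyz',s['ee_rot']);T=Rc.inv().apply(W-s['eef_pos'])
# tray: z tool: underside at 19+... tcp->pinch -19mm(up); underside 121 below pinch => +102mm; top +62
m=(abs(T[:,0])<.04)&(abs(T[:,1])<.055)&(T[:,2]>.03)&(T[:,2]<.11)
q=T[m];print(len(q),np.percentile(q,[1,50,99],axis=0).round(4))
for z in np.arange(.055,.105,.005):
  k=(q[:,2]>z)&(q[:,2]<z+.005)
  if k.sum()>10: print(z.round(3),k.sum(),np.percentile(q[k,0],[2,50,98]).round(4),np.percentile(q[k,1],[1,99]).round(4))
r=q[(q[:,2]>.055)&(q[:,2]<.066)]
f=r[r[:,0]>np.percentile(r[:,0],60)];print('front rim slope',np.polyfit(f[:,1],f[:,0],1),np.polyfit(f[:,1],f[:,2],1))
a=np.radians(101.4);v=np.array([np.cos(a),np.sin(a)]);u=np.array([v[1],-v[0]]);b=np.array([.4919,.2248])
l=(W[:,:2]-b)@u;ss=(W[:,:2]-b)@v
for k in range(0,170,4):
  m=(ss>k/1e3)&(ss<k/1e3+.004)&(abs(l+.01)<.008)&(W[:,2]<.06)
  if m.sum()>3: print(k,m.sum(),(W[m,2].mean()*1e3).round(1),end=' | ')
print();plan(.4910,.2196,.20,-168.6)
"
```

```text
7282 [[-0.0128 -0.0437  0.0355]
 [ 0.0014  0.0007  0.0805]
 [ 0.0169  0.0446  0.1018]]
0.055 73 [-0.0047  0.006   0.0071] [-0.0308  0.0316]
0.06 1329 [-0.0137  0.0139  0.0168] [-0.0444  0.0452]
0.065 614 [-0.0128  0.0069  0.0169] [-0.0422  0.0432]
0.07 616 [-0.0127  0.005   0.0169] [-0.0429  0.0438]
0.075 582 [-0.0127  0.0036  0.017 ] [-0.0419  0.0428]
0.08 569 [-0.0128  0.0041  0.0169] [-0.0417  0.0429]
0.085 526 [-0.0127  0.0015  0.0169] [-0.0422  0.0434]
0.09 427 [-0.0126 -0.0022  0.017 ] [-0.0417  0.0432]
0.095 1053 [-0.0126 -0.0037  0.0168] [-0.0416  0.0426]
0.1 1129 [-0.0121 -0.0039  0.0168] [-0.0413  0.0422]
front rim slope [-7.33173523e-05  1.58659288e-02] [0.00143096 0.0634362 ]
16 22 19.6 | 20 43 19.5 | 24 44 19.3 | 28 43 19.4 | 32 44 19.5 | 36 44 19.4 | 40 42 19.5 | 44 42 19.5 | 48 44 19.4 | 52 43 18.8 | 56 20 17.0 | 60 36 12.6 | 64 36 12.3 | 68 33 12.4 | 72 35 12.4 | 76 35 12.7 | 80 36 12.4 | 84 35 12.3 | 88 36 12.6 | 92 33 12.4 | 96 37 12.3 | 100 36 12.4 | 104 35 12.5 | 108 35 12.5 | 112 34 12.4 | 116 36 12.5 | 120 33 12.6 | 124 35 12.4 | 128 34 12.4 | 132 37 12.4 | 136 34 12.6 | 140 39 12.6 | 144 31 12.4 | 148 35 12.6 | 152 280 31.1 | 156 59 44.5 | 160 15 44.2 | 
dist mm 82.67630949801247 rows>= 1.6535261899602496 0.025064409821621492
ROW -0.177 0.178 0.114  -0.001 -0.001 -0.003
```

The tray hangs square in the grip. The bed centre line, pocket edge (y ≈ 58) and stop face (y ≈ 154) are all visible in the wrist depth. Align above the bed first, then lower.

```bash
python3 -c "
from h import *
plan(.4938,.2201,.15,-168.6)"
python3 -m inch '1 -0.04 0.04 0.02 0 0 0;1 -0.1 0.1 0.08 0 0 0;1 -0.17 0.16 0.15 0 0 0;1 -0.187 0.178 0.23 0 0 -0.003;1 -0.187 0.178 0.28 0 0 -0.003;1 -0.187 0.178 0.28 0 0 -0.003;1 -0.187 0.178 0.28 0 0 -0.003'
python3 -c "
from h import *
st();f=grab('wrist');save(f,'w11.png')
W=toworld(f).reshape(-1,3);W=W[~np.isnan(W[:,0])]
a=np.radians(101.4);v=np.array([np.cos(a),np.sin(a)]);u=np.array([v[1],-v[0]]);b=np.array([.4919,.2248])
l=(W[:,:2]-b)@u;s=(W[:,:2]-b)@v
for k in range(-80,120,20):
  m=(s>k/1e3)&(s<k/1e3+.02)&(abs(l)<.04)&(W[:,2]>.028)&(W[:,2]<.037)
  for lo in(-1,1):
    q=l[m&(l*lo>0)];
    if len(q)>5: print(k,lo,len(q),np.percentile(q,[3,50,97]).round(4))
m=(s>-.045)&(s<.035)&(abs(l)<.04)&(W[:,2]>.05)&(W[:,2]<.085);print('tray l',np.percentile(l[m],[1,50,99]),'s',np.percentile(s[m],[1,99]))
plan(.4938,.2201,.122,-168.6)"
```

```text
dist mm 114.27839113741624 rows>= 2.2855678227483245 0.025064409821621492
ROW -0.187 0.178 0.280  -0.001 -0.001 -0.003
t: 20.75
eef_pos: [0.4944, 0.2204, 0.1509]
ee_rot: [-3.141, -0.0, -2.943]
force: [-0.1, -0.8, -0.7]
width: 0.0119
t 20.75 pos [0.4944 0.2204 0.1509] rot [-1.7997e+02 -1.0000e-02 -1.6863e+02] F [-0.11 -0.76 -0.66] w 0.0119 q [ 0.78  0.2  -0.39  0.   -0.98 -2.15]
-60 -1 296 [-0.0294 -0.0248 -0.02  ]
-40 -1 333 [-0.0295 -0.0248 -0.02  ]
-20 -1 325 [-0.0295 -0.0248 -0.02  ]
0 -1 338 [-0.0295 -0.0248 -0.0199]
20 -1 325 [-0.0295 -0.0247 -0.0198]
40 -1 331 [-0.0295 -0.0247 -0.0199]
40 1 129 [0.0203 0.0246 0.03  ]
60 -1 328 [-0.0295 -0.0247 -0.0199]
60 1 292 [0.0204 0.0248 0.0299]
80 -1 332 [-0.0294 -0.0247 -0.0199]
80 1 300 [0.0203 0.0248 0.0299]
100 -1 332 [-0.0295 -0.0247 -0.0199]
100 1 299 [0.0204 0.0247 0.03  ]
tray l [-0.01553367  0.00392449  0.01420626] s [-0.04390669  0.03377973]
dist mm 29.60270650341565 rows>= 0.592054130068313 0.008316459749026806
ROW 0.004 -0.001 0.099  0.000 0.001 -0.000
```

View pics/w11.png

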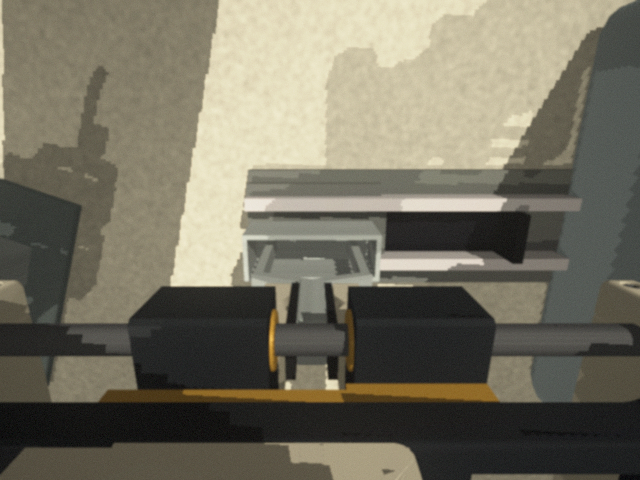

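From closer up, the guides (inner edges −19.9 and +20.3 mm) and tray (outer face −15.5 mm) are centred to within 0.5 mm. Lower.

```bash
python3 -m inch '1 0 0 0.03 0 0 0;1 0 0 0.055 0 0 0;1 0 0 0.075 0 0 0;1 0 0 0.085 0 0 0;1 0 0 0.09 0 0 0;1 0 0 0.09 0 0 0'
python3 -c "
from h import *
st()"
```

```text
t: 21.4
eef_pos: [0.4941, 0.221, 0.1235]
ee_rot: [-3.141, -0.0, -2.942]
force: [-0.4, -0.2, -1.3]
width: 0.0117
t 21.4 pos [0.4941 0.221  0.1235] rot [-1.7999e+02 -2.0000e-02 -1.6858e+02] F [-0.43 -0.25 -1.32] w 0.0117 q [ 0.78  0.23 -0.42  0.   -0.92 -2.15]
```

```bash
python3 -m inch '1 0 0 0.003 0 0 0;1 0 0 0.005 0 0 0;1 0 0 0.005 0 0 0'
python3 -c "
from h import *
st()"
```

```text
t: 21.7
eef_pos: [0.4943, 0.2212, 0.1225]
ee_rot: [3.141, 0.001, -2.942]
force: [0.1, 0.2, 1.3]
width: 0.0118
t 21.7 pos [0.4943 0.2212 0.1225] rot [ 1.7999e+02  3.0000e-02 -1.6858e+02] F [0.06 0.21 1.31] w 0.0118 q [ 0.78  0.23 -0.42  0.   -0.91 -2.15]
```

The force changed from −1.3 to +1.3 N, so it's standing on the floor. Open and rise.

```bash
python3 -m inch '0 0 0 0 0 0 0;0 0 0 0 0 0 0;0 0 0 0 0 0 0;0 0 0 0 0 0 0;0 0 0 0 0 0 0;0 0 0 -0.05 0 0 0;0 0 0 -0.15 0 0 0;0 0 0 -0.28 0 0 0;0 0 0 -0.36 0 0 0;0 0 0 -0.36 0 0 0'
python3 -c "
from h import *
st();f=grab('wrist');save(f,'w12.png')
f=grab('top');save(f,'t12.png');W=toworld(f).reshape(-1,3)
b=np.array([.491,.22]);m=(abs(W[:,:2]-b)<.03).all(1)&(W[:,2]>.14)&(W[:,2]<.2);print(W[m].mean(0),W[m].max(0))
"
```

```text
t: 22.7
eef_pos: [0.4958, 0.2221, 0.2342]
ee_rot: [3.139, 0.006, -2.942]
force: [-0.5, -0.2, -0.3]
width: 0.0848
t 22.7 pos [0.4958 0.2221 0.2342] rot [ 179.84    0.35 -168.56] F [-0.49 -0.19 -0.3 ] w 0.0848 q [ 0.78  0.13 -0.27  0.   -1.16 -2.15]
[0.49249814 0.21295771 0.15341478] [0.49302832 0.21316759 0.16030761]
```

View pics/w12.png

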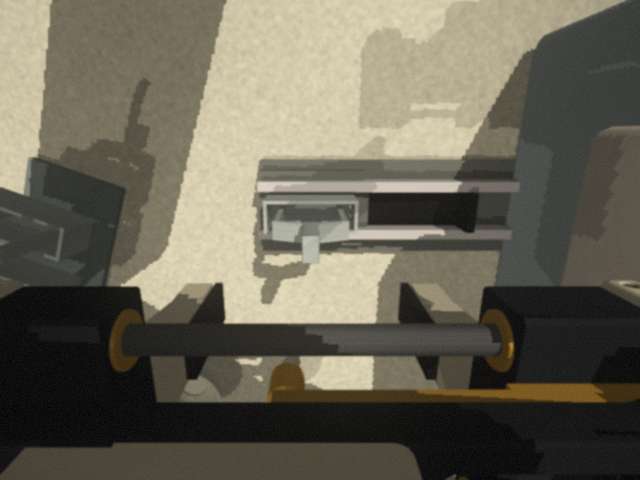

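The boat stands upright between the guides at about (310,215), and the pocket is ahead at (420,210). Now the pushing pose: jaws shut, turned 90°, leaned back 25°. First I'll rise and turn half-way.

```bash
python3 -c "
from h import *
a=np.radians(101.4);v=np.array([np.cos(a),np.sin(a)]);b=np.array([.4919,.2248])
print(b-.066*v)
plan(*(b-.066*v),.30,-123)"
python3 -m inch '1 0 -0.05 -0.1 0 0 -0.1;1 0 -0.12 -0.2 0 0 -0.25;1 0 -0.19 -0.23 0 0 -0.39;1 0 -0.213 -0.23 0 0 -0.53;1 0 -0.213 -0.23 0 0 -0.67;1 0 -0.213 -0.23 0 0 -0.76;1 0 -0.213 -0.23 0 0 -0.76'
python3 -c "
from h import *
st()
plan(.505,.1601,.30,-78.6,-25)"
```

```text
[0.50494538 0.1601021 ]
dist mm 93.14702408266798 rows>= 1.86294048165336 5.308111386183437
ROW 0.004 -0.206 -0.232  0.001 0.001 -0.760
t: 23.5
eef_pos: [0.5063, 0.158, 0.2978]
ee_rot: [3.141, -0.002, -2.146]
force: [0.5, 0.7, -0.4]
width: 0.0369
t 23.5 pos [0.5063 0.158  0.2978] rot [ 1.7994e+02 -1.2000e-01 -1.2293e+02] F [ 0.48  0.7  -0.42] w 0.0369 q [ 0.67  0.08 -0.19 -0.   -1.31 -1.25]
dist mm 3.363081881344912 rows>= 0.06726163762689824 5.89414278471553
ROW -0.004 0.008 -0.007  -0.159 -0.397 -0.727
```

```bash
python3 -m inch '1 0 0 0 -0.03 -0.07 -0.13;1 0 0 0 -0.06 -0.14 -0.25;1 0 0 0 -0.09 -0.21 -0.38;1 0 0 0 -0.11 -0.28 -0.5;1 0 0 0 -0.14 -0.35 -0.63;1 0 0 0 -0.159 -0.397 -0.727;1 0 0 0 -0.159 -0.397 -0.727;1 0 0 0 -0.159 -0.397 -0.727'
python3 -c "
from h import *
st()
plan(.505,.1601,.15,-78.6,-25)"
```

```text
t: 24.3
eef_pos: [0.507, 0.1577, 0.2981]
ee_rot: [3.14, 0.435, -1.38]
force: [-0.7, 0.2, 1.3]
width: 0.0003
t 24.3 pos [0.507  0.1577 0.2981] rot [179.93  24.95 -79.07] F [-0.67  0.24  1.32] w 0.0003 q [ 0.33  0.11 -0.06 -0.44 -1.37 -0.06]
dist mm 148.16284856773657 rows>= 2.9632569713547317 0.05218780992429818
ROW 0.200 0.004 0.452  -0.002 -0.001 -0.007
```

```bash
python3 -m inch '1 0.04 0.001 0.09 0 0 0;1 0.09 0.002 0.2 0 0 0;1 0.15 0.004 0.34 0 0 -0.007;1 0.19 0.004 0.43 0 0 -0.007;1 0.2 0.004 0.452 0 0 -0.007;1 0.2 0.004 0.452 0 0 -0.007'
python3 -c "
from h import *
st();f=grab('side');save(f,'s13.png');f=grab('top');save(f,'t13.png')
plan(.505,.1601,.0415,-78.6,-25)"
```

```text
t: 24.9
eef_pos: [0.5048, 0.1614, 0.1504]
ee_rot: [-3.138, 0.436, -1.366]
force: [0.4, -0.5, 1.1]
width: 0.0003
t 24.9 pos [0.5048 0.1614 0.1504] rot [-179.81   24.96  -78.26] F [ 0.38 -0.51  1.09] w 0.0003 q [ 0.33  0.23 -0.24 -0.49 -1.09  0.1 ]
dist mm 111.1399315870671 rows>= 2.222798631741342 0.06101221749298819
ROW 0.160 0.008 0.334  -0.005 -0.000 0.007
```

View pics/s13.png

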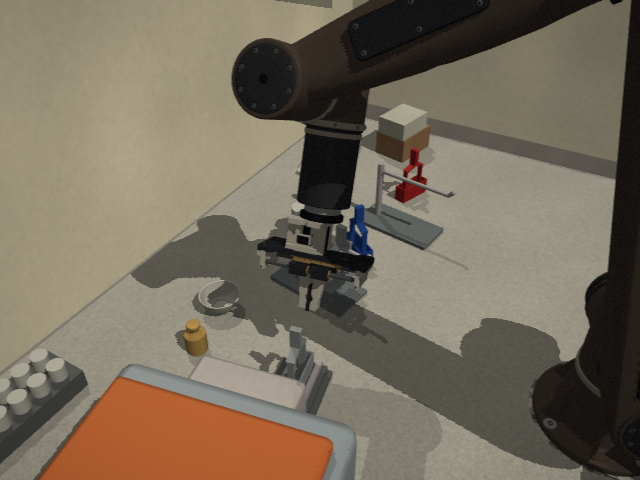

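View pics/t13.png

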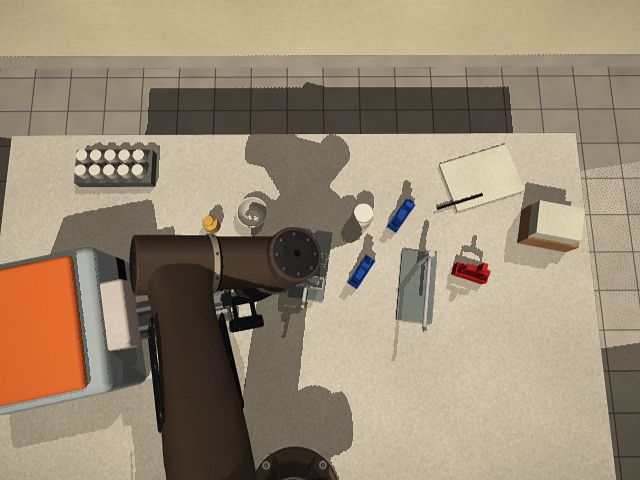

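The side view shows the closed gripper at (312,295) behind the boat (295,350), leaning back, with the spare hook behind it. Before descending I'll check its clearance to the spare boats and the forearm's clearance to the cabinet.

```bash
python3 -c "
from h import *
f=grab('side');W=toworld(f).reshape(-1,3);W=W[~np.isnan(W[:,0])]
g=W[(W[:,0]>.38)&(W[:,0]<.66)&(W[:,1]>-.12)&(W[:,1]<.2)]
for z in np.arange(.06,.5,.02):
  m=(g[:,2]>z)&(g[:,2]<z+.02)
  if m.sum()>3: print('z %.2f'%z,m.sum(),'y',np.percentile(g[m,1],[1,10,50,99]).round(3),'x',np.percentile(g[m,0],[1,99]).round(3))
f=grab('top');W=toworld(f)
for (r,c) in((270,160),(265,200),(255,298),(300,175),(350,180),(420,200),(300,40),(380,40),(310,115),(300,245),(320,245)): print(r,c,W[r,c].round(3))
cv2.imwrite('pics/s14.png',cv2.resize(f['img'][180:360,90:340][...,::-1],None,fx=3,fy=3))
f=grab('side');cv2.imwrite('pics/s15.png',cv2.resize(f['img'][190:400,230:430][...,::-1],None,fx=3,fy=2.8))
"
```

```text
z 0.06 226 y [-0.056 -0.043  0.011  0.198] x [0.489 0.561]
z 0.08 99 y [-0.086 -0.035  0.006  0.197] x [0.494 0.599]
z 0.10 16 y [-0.026  0.19   0.194  0.199] x [0.492 0.534]
z 0.12 42 y [-0.067 -0.064 -0.06  -0.027] x [0.526 0.571]
z 0.14 230 y [-0.056 -0.038 -0.028  0.173] x [0.485 0.571]
z 0.16 342 y [-0.039 -0.032  0.162  0.172] x [0.491 0.558]
z 0.18 372 y [-0.041 -0.034  0.153  0.164] x [0.489 0.557]
z 0.20 382 y [0.088 0.097 0.135 0.158] x [0.427 0.599]
z 0.22 786 y [0.069 0.092 0.149 0.185] x [0.42  0.606]
z 0.24 1672 y [0.086 0.102 0.142 0.178] x [0.416 0.607]
z 0.26 885 y [0.083 0.125 0.136 0.172] x [0.417 0.599]
z 0.28 491 y [0.081 0.114 0.125 0.137] x [0.498 0.566]
z 0.30 498 y [0.076 0.096 0.125 0.14 ] x [0.483 0.564]
z 0.32 462 y [0.069 0.09  0.112 0.127] x [0.477 0.548]
z 0.34 622 y [0.061 0.081 0.111 0.124] x [0.478 0.56 ]
z 0.36 730 y [0.051 0.074 0.105 0.118] x [0.48  0.562]
z 0.38 751 y [0.042 0.065 0.095 0.109] x [0.482 0.563]
z 0.40 753 y [0.034 0.056 0.086 0.099] x [0.483 0.564]
z 0.42 766 y [0.023 0.047 0.077 0.09 ] x [0.484 0.566]
z 0.44 763 y [0.012 0.037 0.069 0.081] x [0.483 0.566]
z 0.46 621 y [0.005 0.023 0.057 0.075] x [0.485 0.55 ]
z 0.48 335 y [-0.009  0.008  0.039  0.104] x [0.487 0.519]
270 160 [0.502 0.183 0.638]
265 200 [0.514 0.13  0.606]
255 298 [ 0.538 -0.025  0.555]
300 175 [0.454 0.149 0.669]
350 180 [0.384 0.129 0.71 ]
420 200 [0.302 0.089 0.754]
300 40 [0.487 0.557 0.281]
380 40 [0.315 0.539 0.283]
310 115 [0.466 0.404 0.243]
300 245 [0.489 0.107 0.226]
320 245 [0.441 0.103 0.252]
```

View pics/s15.png

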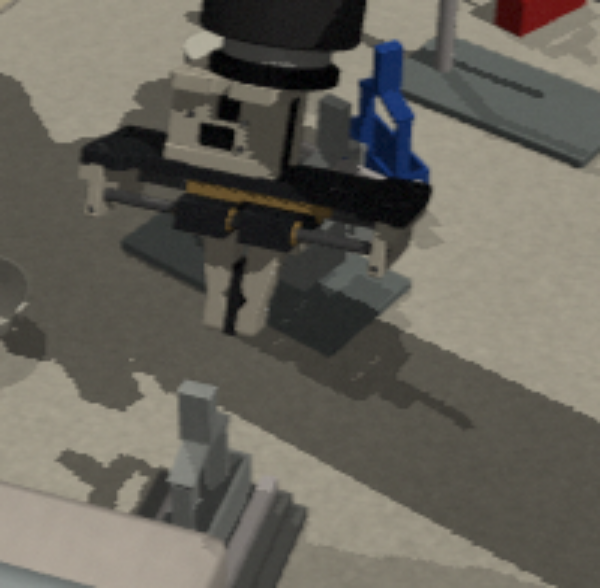

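View pics/s14.png

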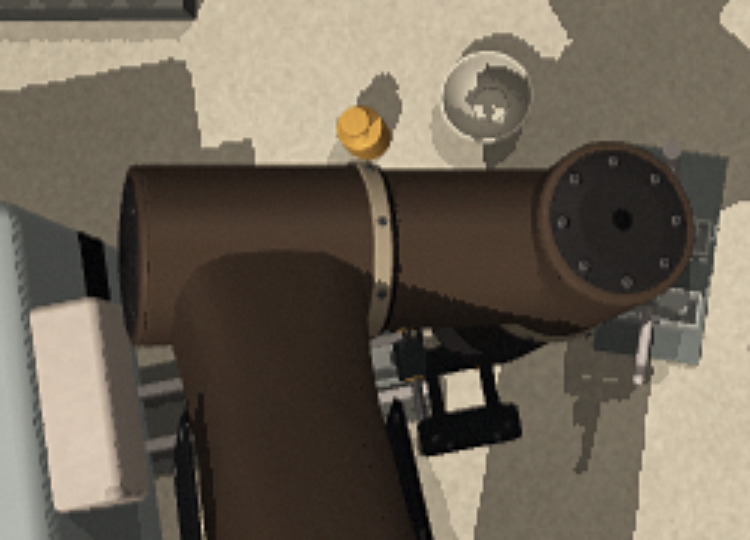

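The forearm is above z 0.5 and the cabinet top is at 0.28, so that's clear. The gripper's visible back stays at y ≥ 0.07, and the spare boats reach only y ≈ 0.01. Descend behind the boat.

```bash
python3 -m inch '1 0.03 0.002 0.07 0 0 0;1 0.08 0.004 0.17 0 0 0;1 0.12 0.006 0.25 0 0 0;1 0.15 0.008 0.31 0 0 0.007;1 0.16 0.008 0.334 0 0 0.007;1 0.16 0.008 0.334 0 0 0.007'
python3 -c "
from h import *
st();s=arm.get_state()
a=np.radians(101.4);v=np.array([np.cos(a),np.sin(a)]);u=np.array([v[1],-v[0]]);b=np.array([.4919,.2248])
print('s,l',(s['eef_pos'][:2]-b)@v,(s['eef_pos'][:2]-b)@u, 'Rt v',R.from_euler('xyz',s['ee_rot']).inv().apply([v[0],v[1],0]),'z',R.from_euler('xyz',s['ee_rot']).inv().apply([0,0,1]))
f=grab('side');cv2.imwrite('pics/s16.png',cv2.resize(f['img'][190:400,230:430][...,::-1],None,fx=3,fy=2.8))
plan(.505,.1601,.0415,-78.6,-25)"
```

```text
t: 25.75
eef_pos: [0.5039, 0.1596, 0.0397]
ee_rot: [-3.14, 0.437, -1.373]
force: [1.2, -0.8, 0.6]
width: 0.0005
t 25.75 pos [0.5039 0.1596 0.0397] rot [-179.88   25.03  -78.64] F [ 1.17 -0.76  0.58] w 0.0005 q [ 0.31  0.37 -0.32 -0.57 -0.9   0.25]
s,l -0.06626669484430385 -0.0010994800403016708 Rt v [-0.90612074  0.00161636  0.42301608] z [-0.42301862 -0.00186352 -0.90611907]
dist mm 1.1759418495871008 rows>= 0.023518836991742016 0.02387944047178064
ROW -0.002 -0.002 -0.003  -0.003 0.000 0.000
```

View pics/s16.png

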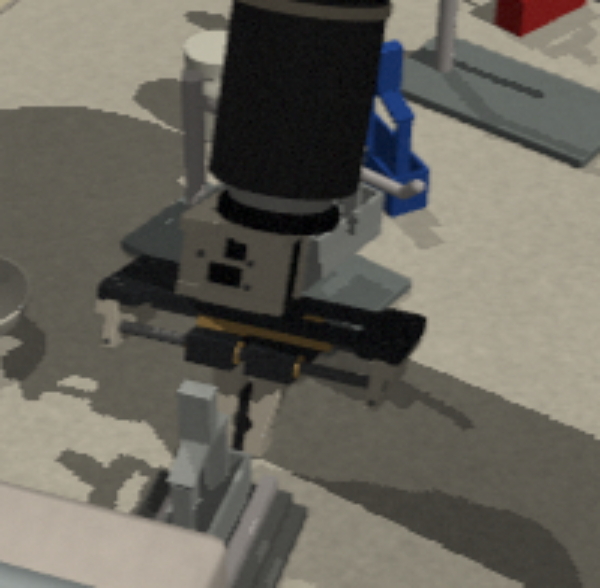

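The gripper is low behind the tray and clear of everything, with the fingertip beside the boat at (260,455). Push slowly at about 5 mm per row (50 mm/s), watching the force.

```bash
python3 -m inch '1 -0.008 0 0 0 0 0;1 -0.016 0 0.004 0 0 0;1 -0.024 0 0.008 0 0 0;1 -0.032 0 0.012 0 0 0;1 -0.042 0 0.017 0 0 0;1 -0.054 0 0.022 0 0 0;1 -0.066 0 0.028 0 0 0;1 -0.078 0 0.033 0 0 0;1 -0.09 0 0.039 0 0 0;1 -0.102 0 0.045 0 0 0'
cat > p.py <<'E'
from h import *
import sys
def proj():
    s=arm.get_state();a=np.radians(101.4);v=np.array([np.cos(a),np.sin(a)]);u=np.array([v[1],-v[0]]);b=np.array([.4919,.2248])
    print('s %.1f l %.1f z %.1f mm Fv %.2f Fz %.2f'%(1e3*((s['eef_pos'][:2]-b)@v),1e3*((s['eef_pos'][:2]-b)@u),1e3*s['eef_pos'][2],s['force'][:2]@v,s['force'][2]),'t',s['t'])
    print(np.degrees(s['ee_rot']).round(2))
def boat():
    a=np.radians(101.4);v=np.array([np.cos(a),np.sin(a)]);u=np.array([v[1],-v[0]]);b=np.array([.4919,.2248])
    f=grab('side');W=toworld(f).reshape(-1,3);l=(W[:,:2]-b)@u;s=(W[:,:2]-b)@v
    return f,W,l,s
proj()
E
python3 p.py
```

```text
t: 26.8
eef_pos: [0.4972, 0.1928, 0.0405]
ee_rot: [-3.139, 0.437, -1.372]
force: [0.1, -1.4, 1.4]
width: 0.0006
s -32.4 l -1.1 z 40.5 mm Fv -1.35 Fz 1.44 t 26.8
[-179.84   25.03  -78.61]
```

```bash
python3 -m inch '1 -0.012 0 0.005 0 0 0;1 -0.024 0 0.011 0 0 0;1 -0.036 0 0.017 0 0 0;1 -0.048 0 0.022 0 0 0;1 -0.06 0 0.028 0 0 0;1 -0.072 0 0.034 0 0 0;1 -0.084 0 0.039 0 0 0;1 -0.096 0 0.045 0 0 0;1 -0.108 0 0.05 0 0 0;1 -0.12 0 0.056 0 0 0'
python3 p.py
python3 -c "
from h import *
f=grab('side');cv2.imwrite('pics/s17.png',cv2.resize(f['img'][190:400,230:430][...,::-1],None,fx=3,fy=2.8))"
```

```text
t: 27.8
eef_pos: [0.4894, 0.2318, 0.0406]
ee_rot: [-3.139, 0.437, -1.372]
force: [1.0, -0.7, 0.6]
width: 0.0
s 7.3 l -1.0 z 40.6 mm Fv -0.90 Fz 0.56 t 27.8
[-179.84   25.03  -78.61]
```

View pics/s17.png

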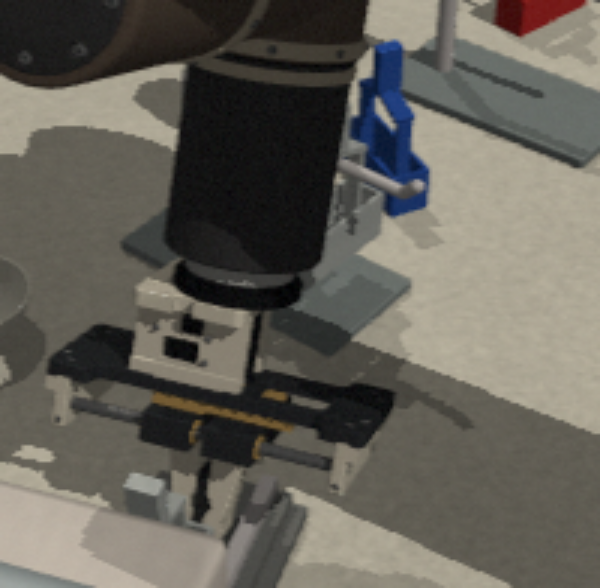

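The boat stays upright with its tab at (145,490), moving under the head. Slow to 3 mm per row.

```bash
python3 -m inch '1 -0.009 0 0.004 0 0 0;1 -0.018 0 0.008 0 0 0;1 -0.027 0 0.013 0 0 0;1 -0.036 0 0.017 0 0 0;1 -0.045 0 0.021 0 0 0;1 -0.054 0 0.025 0 0 0;1 -0.063 0 0.029 0 0 0;1 -0.072 0 0.034 0 0 0;1 -0.081 0 0.038 0 0 0'
python3 p.py
python3 -c "
from h import *
f=grab('side');cv2.imwrite('pics/s18.png',cv2.resize(f['img'][190:400,230:430][...,::-1],None,fx=3,fy=2.8))
f=grab('wrist');save(f,'w18.png')"
```

```text
t: 28.75
eef_pos: [0.4841, 0.258, 0.0404]
ee_rot: [-3.139, 0.437, -1.372]
force: [0.6, -1.4, 0.2]
width: 0.0003
s 34.1 l -1.1 z 40.4 mm Fv -1.51 Fz 0.18 t 28.75
[-179.84   25.03  -78.61]
```

View pics/s18.png

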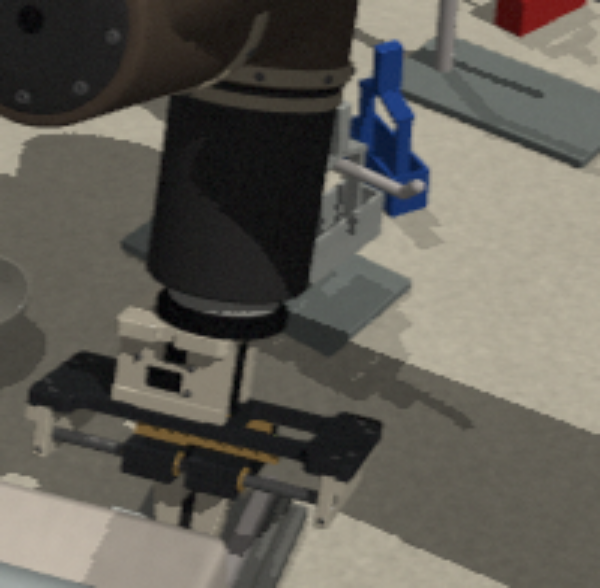

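View pics/w18.png

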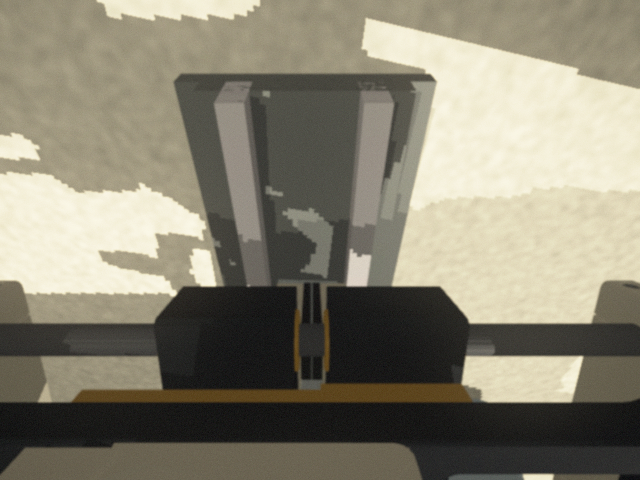

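The boat is now hidden under the head, so force has to guide the rest. By geometry its centre is at about 88 and it should drop near 103. Smaller steps.

```bash
python3 -m inch '1 -0.006 0 0.003 0 0 0;1 -0.012 0 0.006 0 0 0;1 -0.018 0 0.008 0 0 0;1 -0.024 0 0.011 0 0 0;1 -0.03 0 0.014 0 0 0;1 -0.033 0 0.0155 0 0 0;1 -0.033 0 0.0155 0 0 0';python3 p.py
python3 -m inch '1 -0.003 0 0.0014 0 0 0;1 -0.006 0 0.0028 0 0 0;1 -0.006 0 0.0028 0 0 0';python3 p.py
```

```text
t: 29.55
eef_pos: [0.482, 0.2687, 0.0405]
ee_rot: [-3.139, 0.437, -1.372]
force: [0.3, -0.5, -0.7]
width: 0.0003
s 45.0 l -1.0 z 40.5 mm Fv -0.59 Fz -0.73 t 29.55
[-179.84   25.04  -78.6 ]
t: 29.85
eef_pos: [0.4816, 0.2705, 0.0404]
ee_rot: [-3.139, 0.437, -1.372]
force: [0.2, 0.4, -0.8]
width: 0.0006
s 46.8 l -1.0 z 40.4 mm Fv 0.40 Fz -0.79 t 29.85
[-179.84   25.03  -78.61]
```

```bash
for i in 1; do python3 -m inch '1 -0.003 0 0.0014 0 0 0;1 -0.006 0 0.0028 0 0 0;1 -0.006 0 0.0028 0 0 0';python3 p.py|head -1; done
python3 -m inch '1 -0.003 0 0.0014 0 0 0;1 -0.006 0 0.0028 0 0 0;1 -0.006 0 0.0028 0 0 0'|grep force;python3 p.py|head -1
```

```text
t: 30.15
eef_pos: [0.4812, 0.2725, 0.0405]
ee_rot: [-3.139, 0.437, -1.372]
force: [0.4, -0.4, -0.4]
width: 0.0002
s 48.9 l -1.0 z 40.5 mm Fv -0.52 Fz -0.43 t 30.15
force: [0.1, -0.6, 0.8]
s 50.9 l -1.0 z 40.5 mm Fv -0.58 Fz 0.80 t 30.45
```

```bash
python3 -m inch '1 -0.003 0 0.0014 0 0 0;1 -0.0045 0 0.0021 0 0 0;1 -0.0045 0 0.0021 0 0 0'|grep force;python3 p.py|head -1
python3 -m inch '1 -0.003 0 0.0014 0 0 0;1 -0.003 0 0.0014 0 0 0'|grep force;python3 p.py|head -1
```

```text
force: [-0.0, -0.5, 0.1]
s 52.3 l -1.0 z 40.5 mm Fv -0.44 Fz 0.14 t 30.75
force: [-0.2, -0.7, -0.5]
s 53.3 l -1.0 z 40.5 mm Fv -0.69 Fz -0.48 t 30.95
```

```bash
python3 -c "
from h import *
f=grab('top');save(f,'t19.png')
f=grab('side');cv2.imwrite('pics/s19.png',cv2.resize(f['img'][300:420,250:370][...,::-1],None,fx=5,fy=5))"
```

View pics/s19.png

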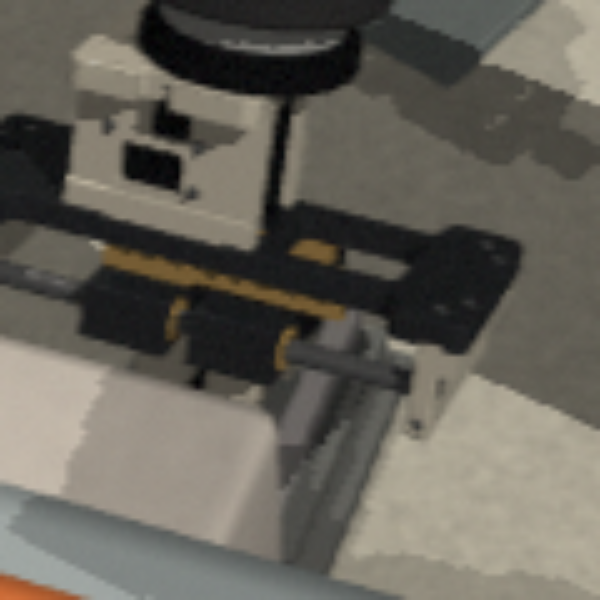

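There's nothing to see under the head, so continue in 1 mm steps, feeling for a steady rise (the stop is about 2 N/mm).

```bash
python3 -m inch '1 -0.003 0 0.0014 0 0 0;1 -0.003 0 0.0014 0 0 0'|grep force;python3 p.py|head -1
python3 -m inch '1 -0.003 0 0.0014 0 0 0;1 -0.003 0 0.0014 0 0 0'|grep force;python3 p.py|head -1
```

```text
force: [0.6, -1.4, -0.1]
s 54.2 l -1.0 z 40.4 mm Fv -1.49 Fz -0.11 t 31.25
force: [1.1, -2.7, -0.0]
s 55.0 l -0.9 z 40.4 mm Fv -2.85 Fz -0.03 t 31.45
```

```bash
python3 -m inch '1 -0.003 0 0.0014 0 0 0;1 -0.003 0 0.0014 0 0 0'|grep force;python3 p.py|head -1
```

```text
force: [1.6, -4.8, -0.1]
s 55.9 l -0.9 z 40.4 mm Fv -5.01 Fz -0.10 t 31.65
```

The force rises about 2.2 N/mm, which matches the sprung stop, and it's at the measured stop position (boat front at about 154). Stop pushing, back off and look.

```bash
python3 -m inch '1 0.006 0 -0.003 0 0 0;1 0.02 0 -0.01 0 0 0;1 0.05 0 -0.024 0 0 0;1 0.1 0 -0.047 0 0 0;1 0.15 0 -0.07 0 0 0;1 0.19 0 -0.088 0 0 0;1 0.19 0 -0.088 0 0 0';python3 p.py
python3 -c "
from h import *
f=grab('side');cv2.imwrite('pics/s20.png',cv2.resize(f['img'][280:440,230:390][...,::-1],None,fx=3.75,fy=3.75))
f=grab('top');cv2.imwrite('pics/t20.png',cv2.resize(f['img'][230:380,80:280][...,::-1],None,fx=4,fy=4))"
```

```text
t: 32.35
eef_pos: [0.4925, 0.2165, 0.0402]
ee_rot: [-3.139, 0.437, -1.374]
force: [0.2, -0.4, -0.2]
width: 0.0007
s -8.3 l -1.0 z 40.2 mm Fv -0.48 Fz -0.15 t 32.35
[-179.85   25.03  -78.72]
```

View pics/s20.png

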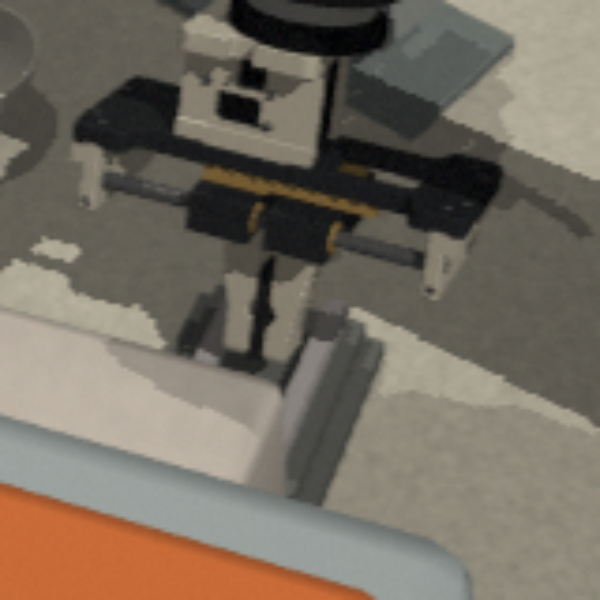

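View pics/t20.png

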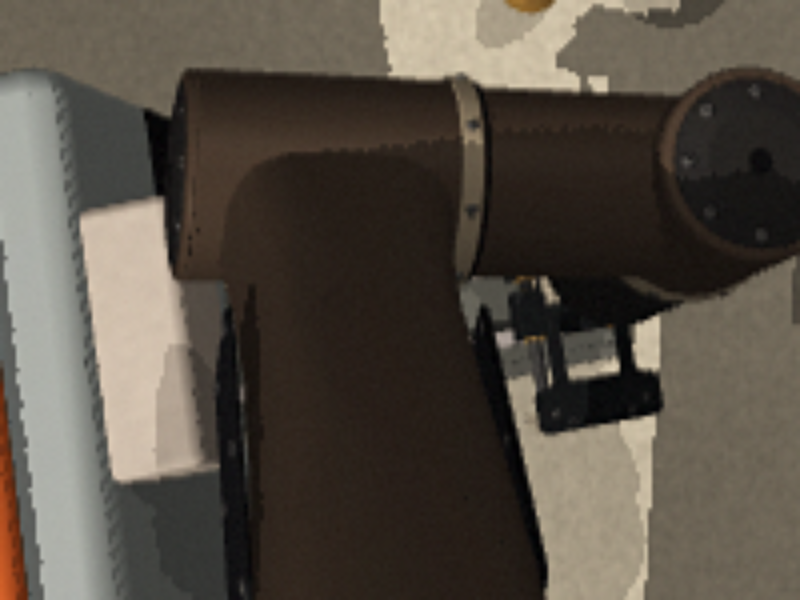

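```bash
python3 -m inch '1 -0.03 0 -0.06 0 0 0;1 -0.08 0 -0.18 0 0 0;1 -0.15 0 -0.32 0 0 0;1 -0.21 0 -0.45 0 0 0;1 -0.25 0 -0.54 0 0 0;1 -0.25 0 -0.54 0 0 0'
python3 -c "
from h import *
st()
plan(.42,.0,.27,-123)"
```

```text
t: 33.05
eef_pos: [0.4937, 0.2186, 0.2241]
ee_rot: [-3.129, 0.438, -1.367]
force: [0.4, 0.1, -1.3]
width: 0.0008
t 33.05 pos [0.4937 0.2186 0.2241] rot [-179.28   25.11  -78.3 ] F [ 0.38  0.13 -1.28] w 0.0008 q [ 0.45  0.14 -0.18 -0.46 -1.16 -0.08]
dist mm 235.23783348827044 rows>= 4.704756669765409 5.915609104239725
ROW 0.536 0.383 -0.425  0.152 0.401 0.730
```

```bash
python3 -m inch '1 0.05 0.03 -0.1 0.01 0.04 0.08;1 0.14 0.1 -0.2 0.04 0.1 0.2;1 0.26 0.18 -0.3 0.06 0.17 0.32;1 0.36 0.26 -0.4 0.09 0.24 0.44;1 0.46 0.33 -0.425 0.11 0.3 0.56;1 0.52 0.37 -0.425 0.14 0.37 0.68;1 0.536 0.383 -0.425 0.152 0.401 0.73;1 0.536 0.383 -0.425 0.152 0.401 0.73'
python3 -c "
from h import *
st();f=grab('top');save(f,'t21.png');cv2.imwrite('pics/t21c.png',cv2.resize(f['img'][230:380,80:280][...,::-1],None,fx=4,fy=4))
f=grab('side');save(f,'s21.png')"
```

```text
t: 33.85
eef_pos: [0.4172, -0.0006, 0.2652]
ee_rot: [3.135, -0.008, -2.147]
force: [0.0, 1.4, 0.1]
width: 0.0005
t 33.85 pos [ 0.4172 -0.0006  0.2652] rot [ 179.64   -0.45 -123.02] F [0.03 1.36 0.11] w 0.0005 q [ 0.47 -0.1  -0.44 -0.   -1.24 -1.05]
```

View pics/t21.png

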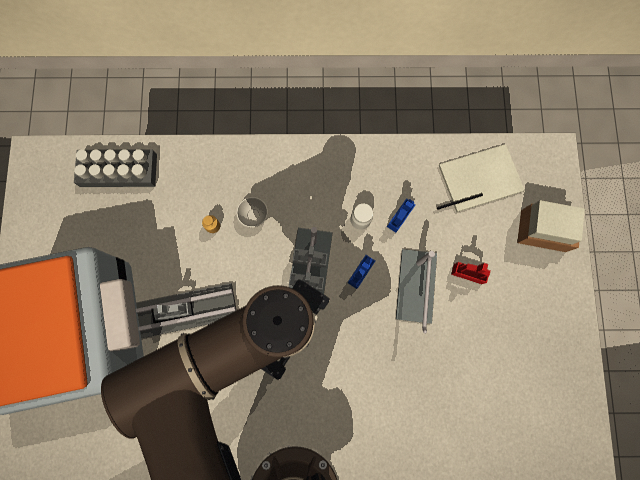

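View pics/t21c.png

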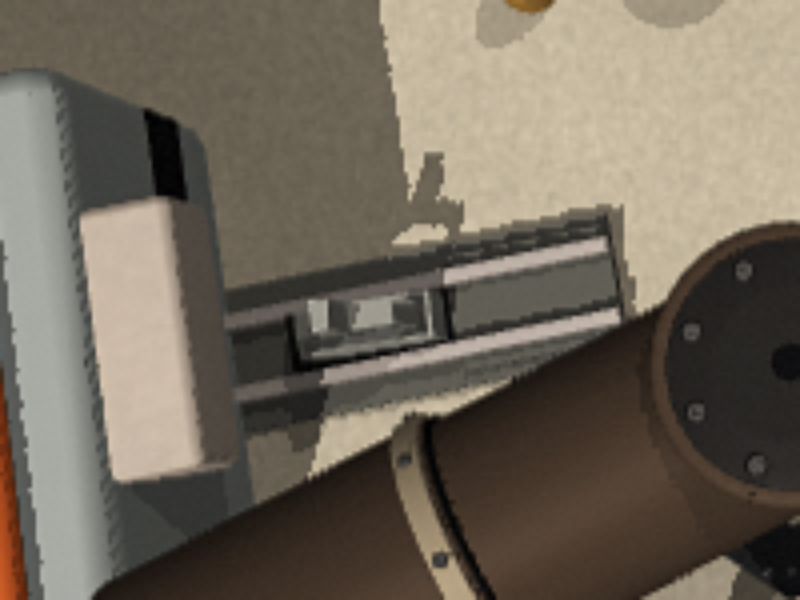

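View pics/s21.png

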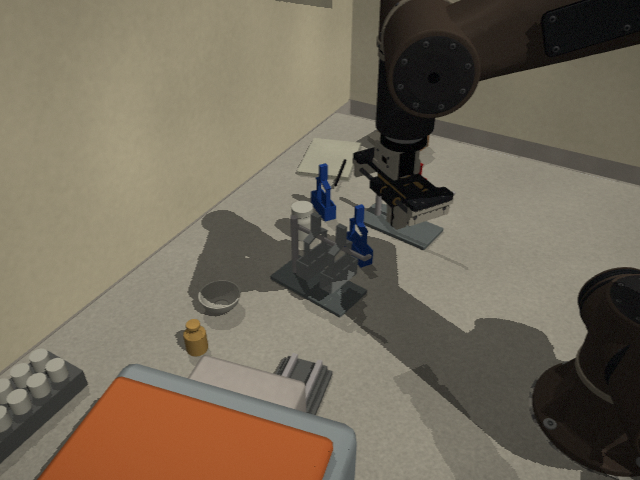

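Top view: the boat sits inside the pocket at about crop (375,325), and both boats hang on the spare hook at (312,262). I'll measure its height, tilt and gaps from the depth, plus the hanging boats.

```bash
python3 -c "
from h import *
f=grab('top');W=toworld(f).reshape(-1,3);W=W[~np.isnan(W[:,0])]
a=np.radians(101.4);v=np.array([np.cos(a),np.sin(a)]);u=np.array([v[1],-v[0]]);b=np.array([.4935,.2252])
l=(W[:,:2]-b)@u;s=(W[:,:2]-b)@v;z=W[:,2]
m=(abs(l)<.02)&(s>.03)&(s<.17)
q=m&(z>.14)&(z<.17);print('tab z',q.sum(),np.percentile(z[q],[10,50,90]),'s',np.percentile(s[q],[2,98]))
q=m&(z>.045)&(z<.066);print('rim');
for k in range(54,160,8):
  r=q&(s>k/1e3)&(s<k/1e3+.008);
  if r.sum()>3:print(k,r.sum(),np.percentile(z[r],[20,50,90]).round(4))
print('rim s range',np.percentile(s[q],[1,99]),'l',np.percentile(l[q],[1,99]))
for c in((.547,-.037),(.6105,-.046)):
  q=(abs(W[:,0]-c[0])<.025)&(abs(W[:,1]-c[1])<.03)&(z>.17)&(z<.21);print('spare tab',q.sum(),W[q].mean(0) if q.sum() else '')
"
```

```text
tab z 52 [0.14444698 0.1523349  0.15548723] s [0.09882238 0.11142856]
rim
54 13 [0.0488 0.0522 0.0546]
62 17 [0.0518 0.0544 0.0571]
70 21 [0.0486 0.0537 0.0602]
78 8 [0.0487 0.0513 0.0555]
86 7 [0.0541 0.0544 0.057 ]
94 9 [0.0511 0.0534 0.0584]
102 5 [0.0507 0.052  0.0565]
110 6 [0.0496 0.0516 0.0565]
118 4 [0.0495 0.0514 0.0544]
126 8 [0.0506 0.055  0.0579]
134 4 [0.0531 0.0538 0.0548]
142 10 [0.0502 0.0515 0.0576]
150 19 [0.0462 0.0473 0.05  ]
rim s range [0.05974562 0.15802115] l [-0.01527101  0.01889047]
spare tab 45 [ 0.54740652 -0.03931326  0.1901782 ]
spare tab 45 [ 0.61185743 -0.04761455  0.19002792]
```

The tray rim is level at about 53.5 mm, a full 6.5 mm drop, and the tab top is at about 153 mm. The two spare boats hang 65 mm apart at full height. Handing in.

```bash
python3 -c "
from h import *
print(arm.job_done());st()"
```

```text
the job is handed in; nothing more can be done
None
the job is handed in; nothing more can be done
```

The job is done and handed in: the two front boats hang on the spare hook and the rear boat is seated in the analyser. The last look was at about 34 s, well inside the 72 s limit.

- **Spare hook:** the outermost and middle boats hang about 60 and 125 mm from the post, 65 mm apart. Their tab tops measured 190 mm, which is the full hanging height.
- **Rear boat:** I stood it upright on the open end of the bed, let go, and pushed it low on the tray with the gripper shut and leaning back 25°.
- **End stop:** the boat slid at about 0.5–1.5 N. The force then rose about 2.2 N/mm right at the stop position measured by camera, and I stopped pushing at about 5 N and backed off.
- **Seat check:** the tray rim reads level at about 53.5 mm, the full 6.5 mm drop, and the boat lies inside the pocket.
- **Other things:** I never touched the red and blue look-alikes or the dish, jar and weight, and the final pictures show them in place. The robot is clear of everything.

**Checks that disagreed or were missing:**
- The side camera read positions about 4–5 mm off the top and wrist cameras at the start. I relied on the top and wrist views, and the wrist for the bed.
- The moment of the drop did not show clearly in the force. The seating rests on the stop's stiffness and the final height reading.

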